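# Load and stack the bud vase kiln carrier

### The arm

A 6-joint arm with a two-finger parallel gripper is mounted at the origin on the work surface; the furniture and walls round the work are solid. World frame = base frame: x ahead of the robot, y to its left, z up, the work surface at z = 0. Lengths are in m, angles in rad, forces in N, time in s.
With the tool pointing down it reaches from about 0.2 to 0.875 m from the base axis. Payload 3.4 kg.
Tool frame: the origin (TCP) lies midway between the tips of the shut fingers; the grasp point (between the pads) lies 19 mm behind it; z points along the fingers, y is the line along which they close (so a half turn about z gives the same grasp; the last joint's range is limited). The gripper opens to 94 mm and grips with 3 to 60 N. Pads are 16 mm wide; open, the fingers measure 119 mm over their backs; the gripper's body (75 mm by 177 mm) begins 78 mm behind the grasp point.
Start: joints at [-1.447, 0.276, 1.505, -0, 1.361, -0.121], TCP at [0.139, -0.558, 0.205] pointing down, gripper open.
Joint ranges: [-2.89, 2.89], [-0.75, 2.08], [0.22, 2.7], [-1.18, 4.32], [0.11, 2.71], [-2.7, 2.7]. Speed limits (rad/s): [2.57, 2.57, 3.14, 3.14, 3.14, 3.14].

### API

Orientations are given as a unit quaternion [x, y, z, w].
In Python, from rig import bot gives the robot as it stands.
- The arm moves only by the tool arm_command, never from a script. Its argument "deltas" is a list that holds one entry, the list of rows, each a list of 5 numbers: the shift along the tool's x, y, z in mm, then the turn about the tool's z in degrees, then the opening in per cent of the stroke, from 0 (shut) to 100 (fully open). In form: [[[dx, dy, dz, spin, grip], ...]]. A call has 1 to 8 rows; each row shifts and turns the commanded pose from where the row before left it, along the tool's axes as they then stand; what a row does not reach is not made up. A row lasts 1/10 s, in which the tool goes at most 50 mm and 8.59 degrees, less where a joint would pass 70% of its speed; a pose out of reach is approached as far as the arm can. A call is refused whole if a number of a shift passes 50 or a number of a turn 8.59, either way. A call with a gripper value outside its range is refused whole. The fingers move at their own pace and stop on an object; the grip force is fixed at half the most. Time passes only in rows, so rows that do not move let the fingers close. It gives the time, the measured TCP pose, the force, the opening and the grip force at its end, in the units of the state.
- bot.read_state(): the state, without advancing time (a new reading comes with each control period).
- bot.snapshot(name): name is "side" or "top" or "wrist"; returns a dict with "color" (480x640x3 uint8, red, green, blue), "intrinsics" (3x3 intrinsics, pixels), "cam_to_world" (4x4, takes a point from camera to world coordinates). Camera axes: x right, y down, z forward; pixel columns grow to the right and rows downward; lengths in m; the calibration is good to about 2 mm. A picture is of the moment at which its call begins. There is no depth.
- bot.hand_in(): hands the job in; it is judged then, once.
The state is a dict: "time": time; "joint_positions": joint angles; "qd": joint speeds; "tau": joint torques, N m; "eef_pos": TCP position; "orientation": TCP orientation; "force": force on the tool from outside, world axes, zero at the start; "torque": the same for the moment, N m; "opening": finger opening in m; "gripper_force": force on a finger pad.
Only numpy, scipy, OpenCV 4.12 (cv2) and the standard library are available. Lean on these libraries where they do the work, as an engineer would, in place of code of your own. Each camera call takes 0.05 s, during which the arm holds its last target. There are 200 camera calls.

### The job

Get the bisque bud vases ready to be carried to the kiln: stand every tall vase upright in a cell of the carrier's base, then drop the tray over the base's four posts until it sits down on all four shoulders, stand every short vase upright in a cell of the tray, and close the stack by dropping the top board over the tray's four posts, fully down. Bisque chips easily, so lower the vases gently, and leave the mug and the paint bottle where they are.

Things in the scene. Friction and masses are not known exactly. Their poses are not given: they have to be found in the camera images.
- stand: the carrier's base: a plywood board 128 x 272 x 10 mm fixed to the table, long side along its own y. Origin at the centre of its underside, z up. It has three open cells in a row and a steel post at each corner (x = +-48, y = +-120 mm), which stands 132 mm high to its shoulder and 154 mm to the tip of its pin.
- stand_seat (a point): the point midway between the shoulders of the base's four posts, 132 mm above the table; axes as the base's. Shafts are 16 mm thick; above each shoulder a pin 11 mm thick for 12 mm, then tapered to 4 mm at its tip 22 mm above the shoulder. The tray's underside comes to rest at this height.
- stand_cell_a (a point): centre of the floor of the base's first cell, -71 mm along the base's y, 10 mm above the table: open square cell, 66 mm square inside, walls 5 mm thick and 50 mm high; axes as the base's
- stand_cell_b (a point): centre of the floor of the base's middle cell, 0 mm along the base's y, 10 mm above the table: open square cell, 66 mm square inside, walls 5 mm thick and 50 mm high; axes as the base's
- stand_cell_c (a point): centre of the floor of the base's third cell, 71 mm along the base's y, 10 mm above the table: open square cell, 66 mm square inside, walls 5 mm thick and 50 mm high; axes as the base's
- tray_grip (a point): the tray (0.5 kg), a plywood board 124 x 268 x 8 mm, long side along its own y, with a 15 mm hole at each corner (x = +-48, y = +-120 mm) for the base's pins. This point is on its upright central hand grip, 70 mm above the underside, z up; the grip is 14 mm thick (x), 40 wide (y), 8 to 90 above the underside. Half a turn about z leaves it the same. Starts flat on the table.
- tray_seat (a point): on the tray: the point midway between the shoulders of the tray's own four posts, 96 mm above its underside; axes as the tray's. Posts at x = +-48, y = +-98 mm, shafts 16 mm thick, pins 11 mm thick for 12 mm, then tapered to 4 mm at the tip 22 mm above the shoulder. The top board's underside comes to rest at this height.
- tray_cell_a (a point): centre of the floor of the tray's first cell, -62 mm along the tray's y, 8 mm above its underside: open square cell, 66 mm square inside, walls 5 mm thick and 36 mm high; axes as the tray's
- tray_cell_b (a point): centre of the floor of the tray's second cell, 62 mm along the tray's y, 8 mm above its underside: open square cell, 66 mm square inside, walls 5 mm thick and 36 mm high; axes as the tray's
- lid_grip (a point): the top board (0.3 kg), plywood 124 x 224 x 8 mm, long side along its own y, with a 15 mm hole at each corner (x = +-48, y = +-98 mm) for the tray's pins. This point is on its upright central hand grip, 36 mm above the underside, z up; the grip is 14 mm thick (x), 70 wide (y), 8 to 56 above the underside. Half a turn about z leaves it the same. Starts flat on the table.
- tall_a_mid (a point): a tall bisque bud vase, white, round, 110 mm high: foot 36 mm, belly 58 mm across at 31 mm up, slim neck 22 to 23 mm thick from 72 to 104 mm up; 0.13 kg. This point lies on its axis half-way up, 55 mm above the foot. Too high to fit between the tray and the top board. May be absent.
- tall_b_mid (a point): a tall bisque bud vase, white, round, 110 mm high: foot 36 mm, belly 58 mm across at 31 mm up, slim neck 22 to 23 mm thick from 72 to 104 mm up; 0.13 kg. This point lies on its axis half-way up, 55 mm above the foot. Too high to fit between the tray and the top board. May be absent.
- tall_c_mid (a point): a tall bisque bud vase, white, round, 110 mm high: foot 36 mm, belly 58 mm across at 31 mm up, slim neck 22 to 23 mm thick from 72 to 104 mm up; 0.13 kg. This point lies on its axis half-way up, 55 mm above the foot. Too high to fit between the tray and the top board. May be absent.
- short_a_mid (a point): a short bisque bud vase, white, round, 74 mm high: foot 38 mm, belly 58 mm across at 29 mm up, wide neck 34 mm thick from 54 to 70 mm up; 0.11 kg. This point lies on its axis half-way up, 37 mm above the foot. May be absent.
- short_b_mid (a point): a short bisque bud vase, white, round, 74 mm high: foot 38 mm, belly 58 mm across at 29 mm up, wide neck 34 mm thick from 54 to 70 mm up; 0.11 kg. This point lies on its axis half-way up, 37 mm above the foot. May be absent.
- mug_mid (a point): a white bisque mug, 77 mm wide, 79 mm high, standing beside the work; not part of the job. This point lies on its axis half-way up.
- paint_mid (a point): a bottle of blue paint with a white cap, 38 mm across, 78 mm high, standing beside the work; not part of the job. This point lies half-way up.
There are look-alikes about, which are no part of the job. Leave any brown or turquoise look-alike of the part that bears tall_b_mid alone.

How it is judged:
By the outcome, as a careful person would: the job done as asked, in the order asked, and still so for the second after the job is handed in, with the robot touching nothing.
Of tall_a, tall_b, tall_c, short_a, short_b only 4 to 5 are there at a start; the rules pass over those that are not, and their reading is None.
At some moment in a run one of tray, lid may be knocked a few centimetres aside while the robot is not near it.
It also fails if it takes over 208 s, if anything falls off the work surface, if the arm or the gripper's body presses on something with over 40 N, if the wrist force passes 120 N, or if a joint passes its speed limit or range.

## Working session

There is one attempt and no reset: what is moved stays moved. The work goes in short steps, Python scripts to look and compute and a tool call to move; the robot and the scene stay as the last step left them, time stands still between calls to the robot, and variables do not carry over. Pictures are saved under pics/ and viewed, at most 16 in all, crops included, and the job is handed in when it is done.

Besides the shell and the picture viewer there is one more tool, called after "Request:" as a command line: name --argument value ..., lists and objects as JSON in quotes. arm_command: Moves the arm, as the interface text tells. Its arguments: {"type":"object","properties":{"deltas":{"type":"array"}},"required":["deltas"]}

```bash
mkdir -p pics; ls; cat > h.py <<'E'
from rig import bot
import numpy as np, cv2
def snap(n,f):
    s=bot.snapshot(n); cv2.imwrite('pics/'+f+'.png',s['color'][:,:,::-1]); np.savez('pics/'+f+'.npz',**s); return s
def load(f): return np.load('pics/'+f+'.npz')
def ray(s,u,v,z):
    K=s['intrinsics'];T=s['cam_to_world']
    d=T[:3,:3]@np.linalg.solve(K,[u,v,1.]);o=T[:3,3]
    return (o+d*(z-o[2])/d[2])
def proj(s,p):
    K=s['intrinsics'];T=s['cam_to_world']
    c=T[:3,:3].T@(np.array(p)-T[:3,3]); q=K@c; return q[:2]/q[2]
E
python3 - <<'E'
from h import *
for n in('top','side'):
    s=snap(n,n+'0'); print(s['intrinsics'].round(1).tolist(),s['cam_to_world'].round(3).tolist())
print(bot.read_state())
E
```

```text
pics
[[488.4, 0.0, 320.7], [0.0, 488.4, 241.1], [0.0, 0.0, 1.0]] [[-0.026, -0.98, 0.196, 0.235], [-0.999, 0.021, -0.03, 0.01], [0.025, -0.196, -0.98, 1.394], [0.0, 0.0, 0.0, 1.0]]
[[603.5, 0.0, 325.6], [0.0, 603.5, 234.5], [0.0, 0.0, 1.0]] [[-0.999, -0.011, -0.036, 0.541], [0.026, 0.471, -0.882, 1.363], [0.026, -0.882, -0.47, 0.839], [0.0, 0.0, 0.0, 1.0]]
{'time': 0.1, 'joint_positions': array([-1.44698437e+00,  2.76521417e-01,  1.50594026e+00, -1.18504576e-05,
        1.36073160e+00, -1.20995365e-01]), 'qd': array([ 1.86813955e-04,  6.80525079e-05, -1.81317012e-03,  2.37411719e-04,
       -1.64820967e-03,  1.72963484e-03]), 'tau': array([ 9.70609653e-04, -4.05457270e+01, -2.37779993e+01,  7.02250167e-02,
        2.98773323e-02, -4.35380696e-05]), 'eef_pos': array([ 0.13929431, -0.55736722,  0.20472356]), 'orientation': array([ 9.92517552e-01,  1.22099424e-01, -6.92105020e-06, -8.00300075e-04]), 'force': array([ 0.04848717, -0.42279946, -0.7877284 ]), 'torque': array([-0.04271716, -0.01404821,  0.01777553]), 'gripper_force': 0.0, 'opening': 0.0937863112831214}
```

View pics/top0.png

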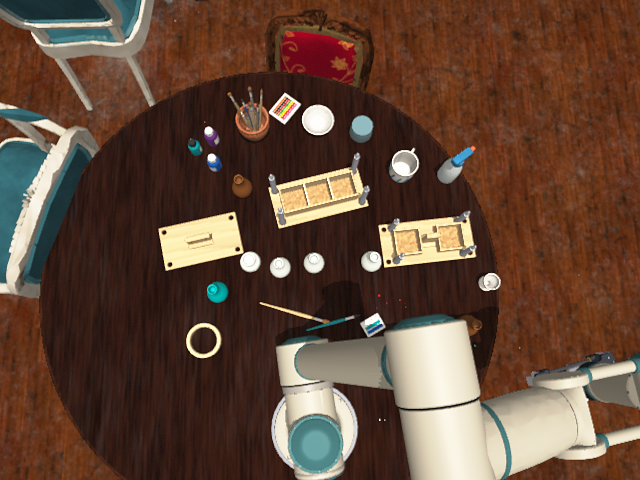

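View pics/side0.png

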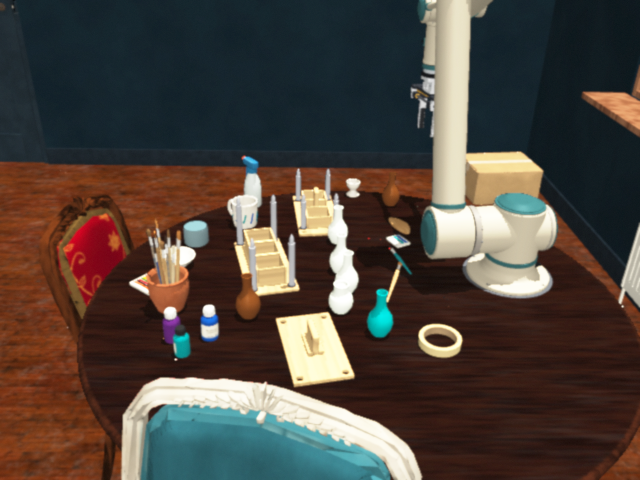

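```bash
python3 - <<'E'
import cv2,numpy as np
a=cv2.imread('pics/side0.png')[165:400,225:415]; a=cv2.resize(a,None,fx=2.5,fy=2.5,interpolation=2)
b=cv2.imread('pics/top0.png')[235:300,225:395]; b=cv2.resize(b,(475,182),interpolation=2)
c=np.zeros((600,800,3),np.uint8); c[:587,:475]=a[:600]; 
c[0:124,475:800]=cv2.resize(b,(325,124))
cv2.imwrite('pics/z0.png',c)
E
```

```text
Traceback (most recent call last):
ValueError: could not broadcast input array from shape (588,475,3) into shape (587,475,3)
```

```bash
python3 - <<'E'
import cv2,numpy as np
a=cv2.imread('pics/side0.png')[165:400,225:415]; a=cv2.resize(a,(475,588),interpolation=2)
b=cv2.imread('pics/top0.png')[145:275,260:385]; b=cv2.resize(b,(325,338),interpolation=2)
d=cv2.imread('pics/top0.png')[200:275,370:485]; d=cv2.resize(d,(325,212),interpolation=2)
c=np.zeros((600,800,3),np.uint8); c[:588,:475]=a
c[:338,475:]=b; c[350:562,475:]=d
cv2.imwrite('pics/z0.png',c)
from h import load,ray
s=load('top0');im=s['color'].astype(int)
m=((im.min(2)>140)&(im.max(2)-im.min(2)<35)).astype(np.uint8)
n,l,st,ce=cv2.connectedComponentsWithStats(m)
for i in range(1,n):
    if 20<st[i,4]<2000 and 130<ce[i][1]<310: print(ce[i].round(1),st[i],ray(s,*ce[i],.05)[:2].round(3))
s=load('side0');im=s['color'].astype(int)
m=((im.min(2)>140)&(im.max(2)-im.min(2)<45)).astype(np.uint8)
n,l,st,ce=cv2.connectedComponentsWithStats(m)
print()
for i in range(1,n):
    if 20<st[i,4]<2500 and 170<ce[i][1]<350 and 150<ce[i][0]<415: print(ce[i].round(1),st[i])
E
```

```text
[208.4 131. ] [205 126   8  11  67] [0.838 0.289]
[  7.6 141.1] [  0 138  19  10  34] [0.815 0.863]
[ 28.4 140.4] [ 23 139  12   4  28] [0.817 0.804]
[403.6 162.4] [392 148  27  29 472] [ 0.732 -0.278]
[356.6 156.2] [354 153   6   7  25] [ 0.753 -0.142]
[211.4 157.9] [207 154   9   9  64] [0.755 0.279]
[452.1 172.1] [444 165  18  15 162] [ 0.7   -0.419]
[271.1 177.4] [269 174   6   7  26] [0.693 0.107]
[330.  187.9] [327 179   7  19  22] [ 0.658 -0.062]
[305.9 193.8] [303 184   7  21  27] [0.642 0.008]
[366.3 189.3] [364 186   5   7  23] [ 0.652 -0.166]
[279.9 210.7] [277 208   7   6  30] [0.593 0.083]
[249.6 261.4] [240 252  20  20 320] [0.45  0.168]
[313.5 262.6] [304 253  20  20 313] [ 0.442 -0.009]
[371.2 261.1] [361 252  20  20 307] [ 0.443 -0.17 ]
[401.6 255.9] [399 253   6   6  22] [ 0.456 -0.256]
[279.6 267.2] [270 258  20  20 315] [0.432 0.085]
[489.2 281.8] [479 273  22  18 270] [ 0.378 -0.497]
[  3.2 287.6] [  0 283   9  10  62] [0.393 0.833]
[ 11.9 289.7] [  8 286   9   8  43] [0.386 0.809]

[300.7 200.6] [296 169  11  60 284]
[327.6 184.7] [325 169   5  31 113]
[245.9 205.1] [ 228  173   33   72 1237]
[352.6 186.9] [346 178  14  19 187]
[273.2 215.3] [271 195   6  45 179]
[340.9 263.5] [ 328  194   30  120 2025]
[291.2 261.3] [288 235   8  51 258]
[396.1 241.4] [386 235  24  13 120]
[150.5 241. ] [149 237   4   9  24]
[179.1 252.8] [162 238  34  28 431]
[252.8 263.7] [249 238   9  53 284]
[280.3 250.5] [277 243   8  15  40]
[243.2 264.5] [240 257   7  15  45]
[261.9 289.5] [258 287   9   6  36]
[208.4 310.4] [203 305  12  12 130]
[169.9 313. ] [164 307  13  13 132]
[303.1 324.1] [301 317   5  17  66]
[335.3 344.7] [323 317  28  55 451]
[292.8 342.3] [287 318  13  57 278]
[313.2 327.9] [309 319   9  18  59]
[209.3 330.7] [201 324  17  14 197]
```

View pics/z0.png

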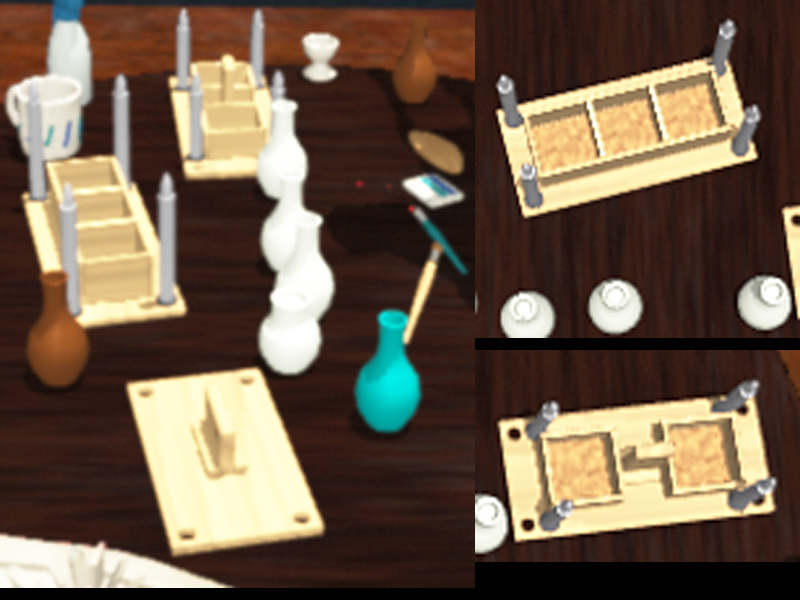

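```bash
cat >> h.py <<'E'
def tool():
    st=bot.read_state(); x,y,z,w=st['orientation']
    from scipy.spatial.transform import Rotation as R
    return st,R.from_quat([x,y,z,w]).as_matrix()
def togo(p,yaw_y=None):
    "tool-frame mm to world TCP p; yaw_y: wanted world angle (deg, mod 180) of tool y"
    st,M=tool(); d=M.T@(np.array(p)-st['eef_pos'])*1000
    out=[d.round(1).tolist()]
    if yaw_y is not None:
        a=np.degrees(np.arctan2(M[1,1],M[0,1])); s=-((yaw_y-a+90)%180-90); out.append(('spin',round(s,2)))
    return out
E
python3 - <<'E'
from h import *
s=load('top0')
for n,z,pts in(('vase',.031,[(250,262),(314,263),(371.5,262),(280,268)]),('stand tips',.15,[(356.6,156.2),(271.1,177.4),(366.3,189.3),(279.9,210.7)]),):
    P=np.array([ray(s,*p,z)[:2] for p in pts]); print(n,P.round(4).tolist(),P.mean(0))
# z=0.031 offset etc; lid: yellow mask
im=s['color'];h=cv2.cvtColor(im,cv2.COLOR_RGB2HSV)
m=cv2.inRange(h,(12,25,120),(32,190,255))
cs=cv2.findContours(m,cv2.RETR_EXTERNAL,cv2.CHAIN_APPROX_NONE)[0]
for c in cs:
    if cv2.contourArea(c)>1500:
        b=cv2.minAreaRect(c);q=cv2.boxPoints(b); P=np.array([ray(s,*p,.008)[:2] for p in q]); print(P.round(3).tolist(),P.mean(0).round(4),[np.linalg.norm(P[i]-P[i-1]).round(3) for i in range(4)], np.degrees(np.arctan2(*(P[1]-P[0])[::-1])))
# dark steel tips: tray pins
print(tool())
E
```

```text
vase [[0.4511, 0.169], [0.4443, -0.0109], [0.4435, -0.1736], [0.4322, 0.085]] [0.44275274 0.01736565]
stand tips [[0.7145, -0.1307], [0.6587, 0.0997], [0.6211, -0.1529], [0.5667, 0.0772]] [ 0.64023949 -0.02668108]
[[0.039, -0.237], [0.064, -0.508], [-0.141, -0.516], [-0.164, -0.253]] [-0.0507 -0.3784] [np.float64(0.204), np.float64(0.272), np.float64(0.206), np.float64(0.264)] -84.58629355633326
[[0.081, -0.476], [0.132, -0.792], [-0.09, -0.809], [-0.137, -0.503]] [-0.0036 -0.6451] [np.float64(0.219), np.float64(0.32), np.float64(0.223), np.float64(0.31)] -80.72866144335323
[[-0.124, 0.107], [0.239, 0.099], [0.226, -0.226], [-0.137, -0.201]] [ 0.0509 -0.0552] [np.float64(0.308), np.float64(0.362), np.float64(0.325), np.float64(0.364)] -1.2297168541709833
[[0.249, -0.204], [0.283, -0.466], [0.061, -0.482], [0.03, -0.227]] [ 0.156  -0.3448] [np.float64(0.22), np.float64(0.265), np.float64(0.223), np.float64(0.257)] -82.70735811107905
[[0.557, -0.2], [0.584, -0.477], [0.455, -0.48], [0.43, -0.208]] [ 0.5066 -0.3412] [np.float64(0.127), np.float64(0.278), np.float64(0.129), np.float64(0.
[... 932 characters left out ...]
81317012e-03,  2.37411719e-04,
       -1.64820967e-03,  1.72963484e-03]), 'tau': array([ 9.70609653e-04, -4.05457270e+01, -2.37779993e+01,  7.02250167e-02,
        2.98773323e-02, -4.35380696e-05]), 'eef_pos': array([ 0.13929431, -0.55736722,  0.20472356]), 'orientation': array([ 9.92517552e-01,  1.22099424e-01, -6.92105020e-06, -8.00300075e-04]), 'force': array([ 0.04848717, -0.42279946, -0.7877284 ]), 'torque': array([-0.04271716, -0.01404821,  0.01777553]), 'gripper_force': 0.0, 'opening': 0.0937863112831214}, array([[ 9.70183461e-01,  2.42371632e-01, -2.09170884e-04],
       [ 2.42371654e-01, -9.70182180e-01,  1.58693363e-03],
       [ 1.81693829e-04, -1.59031385e-03, -9.99998719e-01]]))
```

Request:
arm_command --deltas '[[[32.4, -24.9, 0, 0, 100], [32.4, -24.9, 0, 0, 100], [32.4, -24.9, 0, 0, 100], [32.4, -24.9, 0, 0, 100], [32.4, -24.9, 0, 0, 100], [32.4, -24.9, 0, 0, 100], [32.4, -24.9, 0, 0, 100], [32.4, -24.9, 0, 0, 80]]]'

```text
time: 0.9
eef_pos: [0.3431, -0.3002, 0.2052]
orientation: [0.993, 0.122, -0.0, -0.0]
force: [0.1, 0.0, -0.6]
opening: 0.0895
gripper_force: 0.0
```

Request:
arm_command --deltas '[[[32.4, -24.9, 0, 0, 70], [32.4, -24.9, 0, 0, 70], [32.4, -24.9, 0, 0, 70], [32.4, -24.9, 0, 0, 70], [0, 0, 0, -8.2, 70], [0, 0, 0, -8.2, 70], [0, 0, 0, -8.2, 70], [0, 0, 0, -8.2, 70]]]'

```text
time: 1.7
eef_pos: [0.4439, -0.1733, 0.205]
orientation: [0.916, 0.4, -0.0, -0.0]
force: [0.1, 0.2, -0.2]
opening: 0.066
gripper_force: 0.0
```

Request:
arm_command --deltas '[[[0, 0, 0, -8.2, 70], [0, 0, 0, -8.2, 70], [0, 0, 0, -8.2, 70], [0, 0, 0, -8.2, 70], [0, 0, 0, -8.2, 70], [0, 0, 0, -8.2, 70], [0, 0, 0, -8.2, 70], [0, 0, 0, 0, 70]]]'

```text
time: 2.5
eef_pos: [0.4439, -0.1736, 0.2051]
orientation: [0.614, 0.789, -0.0, -0.0]
force: [-0.7, 0.7, -0.0]
opening: 0.0659
gripper_force: 0.0
```

```bash
python3 - <<'E'
from h import *
s=snap('wrist','w1'); print(togo([.4435,-.1736,.2],13.6), tool()[0]['eef_pos'],tool()[0]['time'],s['cam_to_world'].round(3).tolist(),s['intrinsics'][0,0])
t=snap('top','top1')
cv2.imwrite('pics/w1c.png',np.hstack([s['color'],t['color'][100:350,:][:, 150:510]] if 0 else [s['color']])[:,:,::-1])
E
```

```text
[[0.1, -0.4, 5.2], ('spin', np.float64(0.46))] [ 0.44392835 -0.17360604  0.2051587 ] 2.55 [[0.969, 0.238, 0.057, 0.428], [0.245, -0.942, -0.23, -0.107], [-0.002, 0.237, -0.971, 0.385], [0.0, 0.0, 0.0, 1.0]] 358.64224514804147
```

View pics/w1.png

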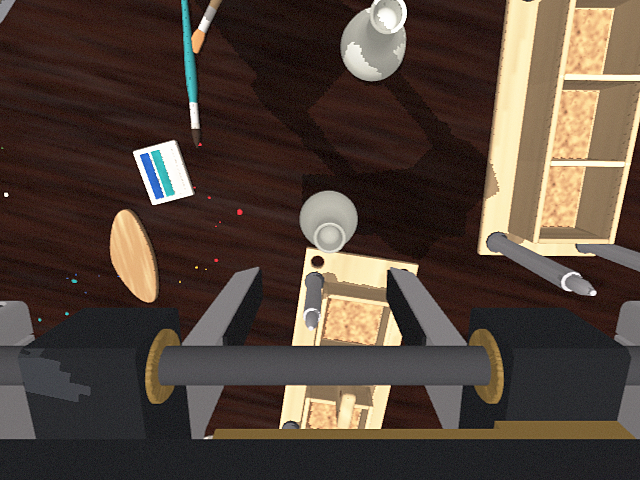

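```bash
python3 - <<'E'
from h import *
s=load('w1'); print(ray(s,330,237,.11),ray(s,328,215,.031),ray(s,389,14,.11),proj(s,tool()[0]['eef_pos']),ray(s,593,292,.154))
p=ray(s,330,237,.11); p[2]=.069;print(togo(p,13.6))
E
```

```text
[ 0.44828103 -0.16957007  0.11      ] [ 0.44656552 -0.16626983  0.031     ] [ 0.44834919 -0.00790038  0.11      ] [322.81414059 284.24058806] [ 0.62953219 -0.15278896  0.154     ]
[[2.9, 5.2, 136.2], ('spin', np.float64(0.45))]
```

Request:
arm_command --deltas '[[[3, 5, 30, 0.4, 70], [0, 0, 30, 0, 70], [0, 0, 30, 0, 70], [0, 0, 30, 0, 70], [0, 0, 16, 0, 70], [0, 0, 0, 0, 0], [0, 0, 0, 0, 0], [0, 0, 0, 0, 0]]]'

```text
time: 3.4
eef_pos: [0.4493, -0.1702, 0.0706]
orientation: [0.617, 0.787, 0.0, 0.001]
force: [-0.3, 0.5, 0.2]
opening: 0.0454
gripper_force: 0.0
```

Request:
arm_command --deltas '[[[0, 0, 0, 0, 0], [0, 0, 0, 0, 0], [0, 0, 0, 0, 0], [0, 0, -10, 0, 0], [0, 0, -35, 0, 0], [0, 0, -45, 0, 0], [0, 0, -45, 0, 0], [0, 0, -40, 0, 0]]]'

```text
time: 4.2
eef_pos: [0.4481, -0.1695, 0.2473]
orientation: [0.617, 0.787, 0.0, 0.001]
force: [1.5, -1.3, -0.6]
opening: 0.0226
gripper_force: 30.0
```

```bash
python3 - <<'E'
from h import *
st=tool()[0];print(st['eef_pos'],st['opening'],togo([.6567,-.096,.24],13.6))
E
```

```text
[ 0.44814359 -0.1695272   0.24733276] 0.022565532404385663 [[21.6, 220.1, 7.6], ('spin', np.float64(0.22))]
```

Request:
arm_command --deltas '[[[3.6, 36.7, 0, 0, 0], [3.6, 36.7, 0, 0, 0], [3.6, 36.7, 0, 0, 0], [3.6, 36.7, 0, 0, 0], [3.6, 36.7, 0, 0, 0], [3.6, 36.6, 0, 0, 0], [0, 0, 0, 0, 0], [0, 0, 0, 0, 0]]]'

```text
time: 5.0
eef_pos: [0.6566, -0.0957, 0.2439]
orientation: [0.616, 0.787, -0.001, -0.001]
force: [0.0, -0.1, -1.9]
opening: 0.0228
gripper_force: 30.0
```

```bash
python3 - <<'E'
from h import *
snap('wrist','w2');t=snap('top','top2');snap('side','side2')
cv2.imwrite('pics/w2c.png',np.hstack([cv2.imread('pics/w2.png')[:,120:560][:400], cv2.resize(cv2.imread('pics/top2.png')[130:280,255:390],(360,400),interpolation=2)]))
print(tool()[0]['eef_pos'])
E
```

```text
[ 0.65560984 -0.0964634   0.24491529]
```

View pics/w2c.png

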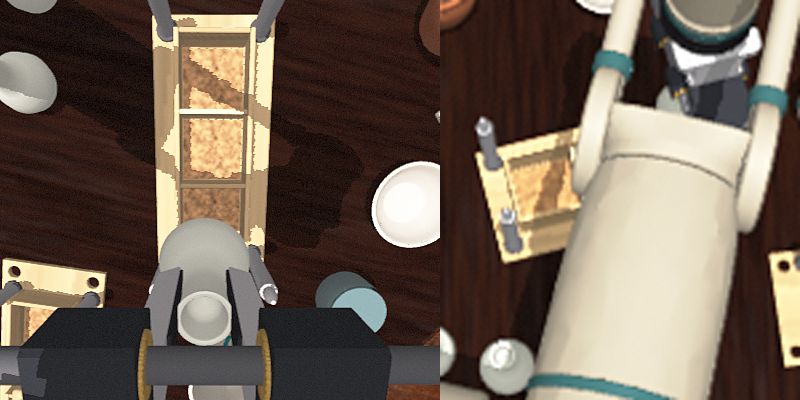

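```bash
python3 - <<'E'
from h import *
s=load('w2')
a=ray(s,333.5,112,.06);b=ray(s,333,184,.06);print(a,b,np.linalg.norm(a-b),(a+b)/2,np.degrees(np.arctan2(*(a-b)[1::-1])))
print('board far corners',ray(s,273,14,.01),ray(s,397,16,.01),'tip',ray(s,389,294,.154))
# expected projections w/ estimate
c=np.array([.640,-.027]);t=np.radians(13.6);R=np.array([[np.cos(t),-np.sin(t)],[np.sin(t),np.cos(t)]])
for p in[(33,35.5,60),(-33,35.5,60),(33,-35.5,60),(-33,-35.5,60),(-64,136,10),(64,136,10),(48,-120,154)]:
    q=c+R@np.array(p[:2])/1000; print(p,proj(s,[*q,p[2]/1000]).round(0)-[120,0])
E
```

```text
[0.64046582 0.00839642 0.06      ] [ 0.65683269 -0.0582368   0.06      ] 0.06861385091241086 [ 0.64864925 -0.02492019  0.06      ] 103.80014040249856
board far corners [0.55639601 0.09127836 0.01      ] [0.68081325 0.11995197 0.01      ] tip [ 0.71797671 -0.12478605  0.154     ]
(33, 35.5, 60) [239. 111.]
(-33, 35.5, 60) [170. 110.]
(33, -35.5, 60) [237. 185.]
(-33, -35.5, 60) [171. 185.]
(-64, 136, 10) [143.  12.]
(64, 136, 10) [267.  13.]
(48, -120, 154) [263. 302.]
```

```bash
python3 - <<'E'
from h import *
s=load('top0')
P=np.array([ray(s,*p,.154)[:2] for p in [(356.9,153.5),(270.8,175.8),(366.2,186.9),(280.4,209.2)]]);print(P,P.mean(0))
# steel mask tips in top0 and side0: topmost point of each steel blob
s=load('side0')
for p in [(225+181/2.5,165+12/2.5)]: pass
T=[(34,82),(120,76),(67,186),(166,175)]
for u,v in T:
    print(ray(s,225+u/2.5,165+v/2.5,.154))
print(np.mean([ray(s,225+u/2.5,165+v/2.5,.154) for u,v in T],0))
E
```

```text
[[ 0.72064829 -0.13141783]
 [ 0.66176231  0.10016477]
 [ 0.62647078 -0.15236131]
 [ 0.56965621  0.07563042]] [ 0.6446344  -0.02699599]
[ 0.7185376  -0.12824333  0.154     ]
[ 0.62675191 -0.14684077  0.154     ]
[0.66400423 0.10577555 0.154     ]
[0.57111678 0.08158986 0.154     ]
[ 0.64510263 -0.02192967  0.154     ]
```

```bash
python3 - <<'E'
from h import *
print(togo([.6628,-.0938,.142],13.7))
E
```

```text
[[0.9, 7.7, 102.9], ('spin', np.float64(0.09))]
```

Request:
arm_command --deltas '[[[0.9, 7.7, 0, 0, 0], [0, 0, 30, 0, 0], [0, 0, 30, 0, 0], [0, 0, 30, 0, 0], [0, 0, 13, 0, 0], [0, 0, 0, 0, 0], [0, 0, 0, 0, 0]]]'

```text
time: 5.85
eef_pos: [0.6649, -0.0937, 0.1427]
orientation: [0.617, 0.787, 0.0, 0.001]
force: [0.8, -0.1, -1.3]
opening: 0.0224
gripper_force: 30.0
```

```bash
python3 - <<'E'
from h import *
s=snap('wrist','w3');snap('side','side3')
print(tool()[0]['eef_pos'])
cv2.imwrite('pics/w3c.png',np.hstack([cv2.imread('pics/w3.png')[:400,120:560], cv2.resize(cv2.imread('pics/side3.png')[160:310,215:350],(360,400),interpolation=2)]))
E
```

```text
[ 0.66540571 -0.09372882  0.14358286]
```

View pics/w3c.png

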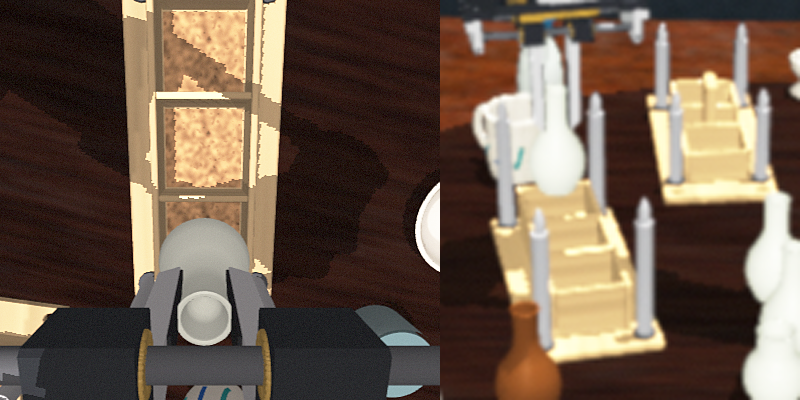

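```bash
python3 - <<'E'
from h import *
s=load('w3')
a=ray(s,323.5,98,.06);b=ray(s,323.5,197,.06);print(a,b,np.linalg.norm(a-b),(a+b)/2)
d=(a-b)/np.linalg.norm(a-b);p=(a+b)/2-.071*d;p[2]=.083;print(p,togo(p,13.7),np.degrees(np.arctan2(d[1],d[0])))
E
```

```text
[0.6405923  0.00726889 0.06      ] [ 0.65678634 -0.0588198   0.06      ] 0.06804382538861607 [ 0.64868932 -0.02577545  0.06      ]
[ 0.66558692 -0.09473538  0.083     ] [[-0.9, -0.3, 60.6], ('spin', np.float64(0.12))] 103.7681931328904
```

Request:
arm_command --deltas '[[[-0.5, 0, 15, 0, 0], [0, 0, 15, 0, 0], [0, 0, 12, 0, 0], [0, 0, 10, 0, 0], [0, 0, 6, 0, 0], [0, 0, 2, 0, 0], [0, 0, 0.5, 0, 0], [0, 0, 0.5, 0, 0]]]'

```text
time: 6.75
eef_pos: [0.6646, -0.0939, 0.081]
orientation: [0.617, 0.787, 0.0, 0.001]
force: [-0.3, 0.4, -0.8]
opening: 0.023
gripper_force: 30.0
```

Request:
arm_command --deltas '[[[0, 0, 0.5, 0, 0], [0, 0, 0.5, 0, 0], [0, 0, 0, 0, 0]]]'

```text
time: 7.05
eef_pos: [0.6645, -0.0939, 0.0801]
orientation: [0.617, 0.787, 0.0, 0.0]
force: [-0.5, -0.0, 0.9]
opening: 0.0225
gripper_force: 30.0
```

Request:
arm_command --deltas '[[[0, 0, 0.4, 0, 0], [0, 0, 0, 0, 60], [0, 0, 0, 0, 60], [0, 0, 0, 0, 60], [0, 0, -10, 0, 60], [0, 0, -30, 0, 60], [0, 0, -40, 0, 60], [0, 0, -40, 0, 60]]]'

```text
time: 7.85
eef_pos: [0.6639, -0.0937, 0.2005]
orientation: [0.617, 0.787, -0.0, -0.0]
force: [0.8, -0.2, 0.1]
opening: 0.0563
gripper_force: 0.0
```

Request:
arm_command --deltas '[[[22.3, -31.9, 0, 0, 60], [22.3, -31.9, 0, 0, 60], [22.3, -31.9, 0, 0, 60], [22.3, -31.9, 0, 0, 60], [22.3, -31.9, 0, 0, 60], [22.3, -31.9, 0, 0, 60], [0, 0, 0, 0, 60], [0, 0, 0, 0, 60]]]'

```text
time: 8.65
eef_pos: [0.4467, -0.0096, 0.2002]
orientation: [0.617, 0.787, 0.001, 0.001]
force: [0.6, -0.2, 0.1]
opening: 0.0565
gripper_force: 0.0
```

```bash
cat > mouth.py <<'E'
import sys
from h import *
s=snap('wrist',sys.argv[1]); im=s['color'].astype(int); z=float(sys.argv[2])
m=((im.min(2)>120)&(im.max(2)-im.min(2)<40)).astype(np.uint8)
n,l,st,ce=cv2.connectedComponentsWithStats(m)
for i in range(1,n):
    if st[i,4]>300 and ce[i][1]<300:
        x,y,w,h=st[i,:4]; print(st[i].tolist(),ray(s,x+w/2,y+h/2,z).round(4))
st_=tool()[0];print(st_['eef_pos'],st_['opening'],proj(s,st_['eef_pos']))
E
python3 mouth.py w4 .06; python3 - <<'E'
from h import *
snap('side','side4');snap('top','top4')
cv2.imwrite('pics/w4c.png',np.hstack([cv2.imread('pics/w4.png')[:400,120:560], cv2.resize(cv2.imread('pics/side4.png')[160:310,215:350],(360,400),interpolation=2)]))
E
```

```text
[348, 0, 67, 65, 3621] [0.454  0.1579 0.06  ]
[0, 79, 10, 91, 570] [0.1629 0.0134 0.06  ]
[306, 87, 63, 65, 3231] [0.4362 0.0849 0.06  ]
[524, 148, 116, 33, 2030] [0.653  0.0998 0.06  ]
[295, 192, 59, 64, 2819] [ 0.4471 -0.0055  0.06  ]
[109, 288, 48, 20, 524] [ 0.2867 -0.1192  0.06  ]
[ 0.44761587 -0.00994517  0.20001426] 0.05641640472938856 [324.23213319 284.88755849]
```

View pics/w4c.png

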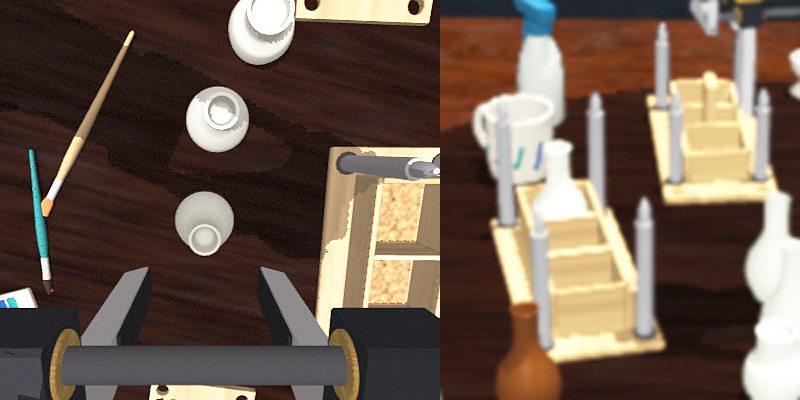

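```bash
python3 - <<'E'
from h import *
s=load('w4'); p=ray(s,324,240,.11);print(p,ray(s,342,110,.11),ray(s,388,14,.074));p[2]=.069;print(togo(p,13.7))
E
```

```text
[ 0.44716132 -0.00796803  0.11      ] [0.43680264 0.08763628 0.11      ] [0.45427759 0.16688362 0.074     ]
[[2.5, -0.4, 130.5], ('spin', np.float64(0.11))]
```

Request:
arm_command --deltas '[[[2.5, 0, 30, 0, 60], [0, 0, 30, 0, 60], [0, 0, 30, 0, 60], [0, 0, 25, 0, 60], [0, 0, 15, 0, 60], [0, 0, 0, 0, 0], [0, 0, 0, 0, 0], [0, 0, 0, 0, 0]]]'

```text
time: 9.6
eef_pos: [0.4472, -0.0076, 0.0698]
orientation: [0.617, 0.787, 0.0, 0.001]
force: [-0.4, -0.8, 0.9]
opening: 0.0355
gripper_force: 0.0
```

Request:
arm_command --deltas '[[[0, 0, 0, 0, 0], [0, 0, 0, 0, 0], [0, 0, -10, 0, 0], [0, 0, -35, 0, 0], [0, 0, -45, 0, 0], [0, 0, -45, 0, 0], [0, 0, -40, 0, 0], [0, 0, 0, 0, 0]]]'

```text
time: 10.4
eef_pos: [0.4492, -0.0077, 0.2505]
orientation: [0.617, 0.787, 0.003, 0.006]
force: [0.4, 0.1, -1.5]
opening: 0.0227
gripper_force: 30.0
```

Request:
arm_command --deltas '[[[-10.7, 31.7, 0, 0, 0], [-10.7, 31.7, 0, 0, 0], [-10.7, 31.7, 0, 0, 0], [-10.7, 31.7, 0, 0, 0], [-10.7, 31.7, 0, 0, 0], [-10.7, 31.7, 0, 0, 0], [0, 0, 0, 0, 0], [0, 0, 0, 0, 0]]]'

```text
time: 11.2
eef_pos: [0.6451, -0.024, 0.2425]
orientation: [0.617, 0.787, -0.001, -0.002]
force: [0.1, 0.7, -0.6]
opening: 0.0227
gripper_force: 30.0
```

```bash
python3 - <<'E'
from h import *
print(tool()[0]['opening'],togo([.6478,-.0249,.142],13.7))
E
```

```text
0.02272660863844592 [[-1.6, 2.7, 100.5], ('spin', np.float64(0.13))]
```

Request:
arm_command --deltas '[[[-1.2, 2, 0, 0, 0], [0, 0, 30, 0, 0], [0, 0, 30, 0, 0], [0, 0, 30, 0, 0], [0, 0, 10, 0, 0], [0, 0, 0, 0, 0], [0, 0, 0, 0, 0]]]'

```text
time: 11.9
eef_pos: [0.6486, -0.0249, 0.1457]
orientation: [0.617, 0.787, 0.001, 0.001]
force: [0.5, 0.4, -1.1]
opening: 0.0225
gripper_force: 30.0
```

```bash
python3 - <<'E'
from h import *
print(tool()[0]['opening'],togo([.6478,-.0249,.082],13.7))
E
```

```text
0.02246081990009286 [[0.3, -1.0, 63.7], ('spin', np.float64(0.12))]
```

Request:
arm_command --deltas '[[[0, -0.7, 17, 0, 0], [0, 0, 16, 0, 0], [0, 0, 12, 0, 0], [0, 0, 10, 0, 0], [0, 0, 6, 0, 0], [0, 0, 2, 0, 0], [0, 0, 0.5, 0, 0], [0, 0, 0.5, 0, 0]]]'

```text
time: 12.7
eef_pos: [0.6478, -0.025, 0.0805]
orientation: [0.617, 0.787, 0.0, 0.0]
force: [-0.1, 0.3, -1.5]
opening: 0.0225
gripper_force: 30.0
```

Request:
arm_command --deltas '[[[0, 0, 0.5, 0, 0], [0, 0, 0.5, 0, 0], [0, 0, 0, 0, 0]]]'

```text
time: 13.0
eef_pos: [0.6478, -0.025, 0.0799]
orientation: [0.617, 0.787, 0.0, 0.001]
force: [-1.0, -0.1, 3.0]
opening: 0.0222
gripper_force: 30.0
```

Request:
arm_command --deltas '[[[0, 0, 0, 0, 60], [0, 0, 0, 0, 60], [0, 0, 0, 0, 60], [0, 0, -10, 0, 60], [0, 0, -30, 0, 60], [0, 0, -40, 0, 60], [0, 0, -40, 0, 60]]]'

```text
time: 13.7
eef_pos: [0.6471, -0.0249, 0.2006]
orientation: [0.617, 0.787, -0.0, -0.0]
force: [0.5, -0.5, 0.5]
opening: 0.0563
gripper_force: 0.0
```

Request:
arm_command --deltas '[[[26.4, -29.8, 0, 0, 60], [26.4, -29.8, 0, 0, 60], [26.4, -29.8, 0, 0, 60], [26.4, -29.8, 0, 0, 60], [26.4, -29.8, 0, 0, 60], [26.4, -29.8, 0, 0, 60], [0, 0, 0, 0, 60], [0, 0, 0, 0, 60]]]'

```text
time: 14.5
eef_pos: [0.4361, 0.0863, 0.2001]
orientation: [0.616, 0.787, 0.001, 0.001]
force: [0.3, 0.2, -0.1]
opening: 0.0561
gripper_force: 0.0
```

```bash
python3 mouth.py w5 .05; python3 -c "
from h import *
print(togo([.4367,.0872,.069],13.7))"
```

```text
[333, 109, 62, 63, 3022] [0.4529 0.1702 0.05  ]
[0, 161, 16, 108, 689] [0.1494 0.0264 0.05  ]
[295, 193, 58, 64, 2789] [0.4368 0.0875 0.05  ]
[0.43700808 0.08600241 0.19995209] 0.056451388248945945 [324.14906732 284.82424327]
[[1.4, -0.4, 131.0], ('spin', np.float64(0.15))]
```

Request:
arm_command --deltas '[[[2, 0, 30, 0, 60], [0, 0, 30, 0, 60], [0, 0, 30, 0, 60], [0, 0, 25, 0, 60], [0, 0, 15, 0, 60], [0, 0, 0, 0, 0], [0, 0, 0, 0, 0], [0, 0, 0, 0, 0]]]'

```text
time: 15.35
eef_pos: [0.4371, 0.0878, 0.0699]
orientation: [0.617, 0.787, 0.001, 0.001]
force: [-0.3, -1.2, -0.3]
opening: 0.0361
gripper_force: 0.0
```

Request:
arm_command --deltas '[[[0, 0, 0, 0, 0], [0, 0, 0, 0, 0], [0, 0, -10, 0, 0], [0, 0, -35, 0, 0], [0, 0, -45, 0, 0], [0, 0, -45, 0, 0], [0, 0, -40, 0, 0], [0, 0, 0, 0, 0]]]'

```text
time: 16.15
eef_pos: [0.4388, 0.0883, 0.2504]
orientation: [0.617, 0.787, 0.004, 0.005]
force: [1.1, -0.1, -1.8]
opening: 0.0225
gripper_force: 30.0
```

Request:
arm_command --deltas '[[[-14.6, 29.7, 0, 0, 0], [-14.6, 29.7, 0, 0, 0], [-14.6, 29.7, 0, 0, 0], [-14.6, 29.7, 0, 0, 0], [-14.6, 29.7, 0, 0, 0], [-14.6, 29.7, 0, 0, 0], [0, 0, 0, 0, 0], [0, 0, 0, 0, 0]]]'

```text
time: 16.95
eef_pos: [0.6286, 0.0455, 0.2423]
orientation: [0.617, 0.787, -0.001, -0.002]
force: [-0.5, -0.5, -1.2]
opening: 0.0228
gripper_force: 30.0
```

Request:
arm_command --deltas '[[[-1, 1, 0, 0, 0], [0, 0, 30, 0, 0], [0, 0, 30, 0, 0], [0, 0, 30, 0, 0], [0, 0, 10, 0, 0], [0, 0, 0, 0, 0], [0, 0, 0, 0, 0], [0, 0, 0, 0, 0]]]'

```text
time: 17.75
eef_pos: [0.6317, 0.0449, 0.1461]
orientation: [0.617, 0.787, 0.001, 0.002]
force: [-0.2, 0.7, -0.3]
opening: 0.0224
gripper_force: 30.0
```

```bash
python3 - <<'E'
from h import *
print(tool()[0]['opening'],togo([.631,.0441,.082],13.7))
E
```

```text
0.022404205290091714 [[-0.5, -1.1, 64.1], ('spin', np.float64(0.13))]
```

Request:
arm_command --deltas '[[[0, -0.7, 17, 0, 0], [0, 0, 16, 0, 0], [0, 0, 12, 0, 0], [0, 0, 10, 0, 0], [0, 0, 6, 0, 0], [0, 0, 2, 0, 0], [0, 0, 0.5, 0, 0], [0, 0, 0.5, 0, 0]]]'

```text
time: 18.55
eef_pos: [0.6304, 0.0447, 0.0805]
orientation: [0.617, 0.787, 0.0, 0.0]
force: [0.0, 0.3, -1.8]
opening: 0.0222
gripper_force: 30.0
```

Request:
arm_command --deltas '[[[0, 0, 0.5, 0, 0], [0, 0, 0.5, 0, 0], [0, 0, 0, 0, 0]]]'

```text
time: 18.85
eef_pos: [0.6303, 0.0446, 0.0799]
orientation: [0.617, 0.787, 0.0, 0.001]
force: [-1.3, -1.4, 2.7]
opening: 0.0227
gripper_force: 30.0
```

Request:
arm_command --deltas '[[[0, 0, 0, 0, 60], [0, 0, 0, 0, 60], [0, 0, 0, 0, 60], [0, 0, -10, 0, 60], [0, 0, -30, 0, 60], [0, 0, -40, 0, 60], [0, 0, -40, 0, 60]]]'

```text
time: 19.55
eef_pos: [0.6296, 0.0447, 0.2006]
orientation: [0.617, 0.787, -0.0, -0.0]
force: [-0.4, 0.1, -0.5]
opening: 0.0564
gripper_force: 0.0
```

Request:
arm_command --deltas '[[[-36.1, -19.1, -7.7, 0, 60], [-36.1, -19.1, -7.7, 0, 60], [-36.1, -19.1, -7.7, 0, 60], [-36.1, -19.1, -7.7, 0, 60], [-36.1, -19.1, -7.7, 0, 60], [-36.1, -19.1, -7.7, 0, 60], [-36.1, -19.1, -7.7, 0, 60], [-36.1, -19.1, -7.7, 0, 60]]]'

```text
time: 20.35
eef_pos: [0.55, -0.2738, 0.2619]
orientation: [0.617, 0.787, 0.0, 0.001]
force: [1.1, 0.3, 1.2]
opening: 0.0565
gripper_force: 0.0
```

Request:
arm_command --deltas '[[[-36.1, -19.1, -7.7, 0, 60], [-36.1, -19.1, -7.7, 0, 60], [-36.1, -19.1, -7.7, 0, 60], [-36.1, -19.1, -7.7, 0, 60], [-36.1, -19.1, -7.7, 0, 60], [0, 0, 0, 8.3, 60], [0, 0, 0, 0, 60], [0, 0, 0, 0, 60]]]'

```text
time: 21.15
eef_pos: [0.5009, -0.4699, 0.2995]
orientation: [0.671, 0.741, 0.0, -0.0]
force: [0.4, 0.2, -0.5]
opening: 0.0566
gripper_force: 0.0
```

```bash
python3 - <<'E'
from h import *
print(tool()[0]['eef_pos'],tool()[0]['orientation'])
snap('wrist','w6');snap('top','top6');snap('side','side6')
cv2.imwrite('pics/w6c.png',np.hstack([cv2.imread('pics/w6.png')[:400,120:560], cv2.resize(cv2.imread('pics/top6.png')[140:275,255:385],(360,400),interpolation=2)]))
E
```

```text
[ 0.50094758 -0.46990982  0.29949325] [ 6.71114209e-01  7.41353957e-01  1.67845338e-04 -1.93515577e-05]
```

View pics/w6c.png

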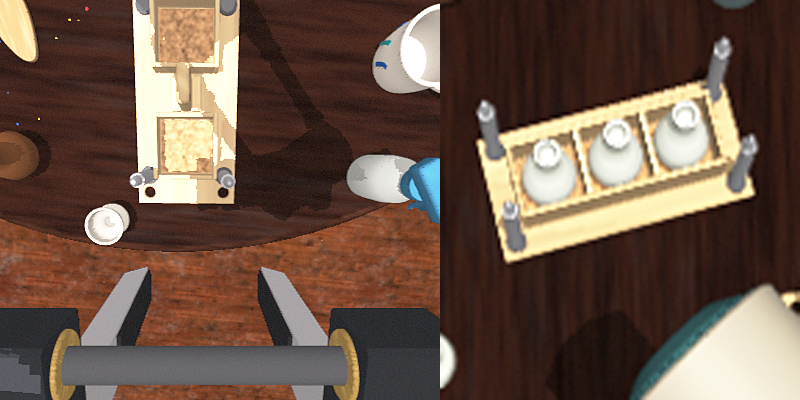

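```bash
python3 - <<'E'
from h import *
s=load('w6')
h1=ray(s,270,192,.008);h2=ray(s,342,192,.008);print('hole sep',np.linalg.norm(h1-h2), (h1+h2)/2)
l0=ray(s,259,203,.008);l1=ray(s,254,2,.008);r0=ray(s,354,204,.008);r1=ray(s,359.5,2,.008)
for a,b in((l0,l1),(r0,r1)): print('edge yaw',np.degrees(np.arctan2(*(b-a)[1::-1]))-90)
print('width',np.linalg.norm(l0-r0),np.linalg.norm(l1-r1))
for u,v in((304,67),(302,106)): print('grip top',ray(s,u,v,.09))
print('tips',ray(s,256,180,.118),ray(s,348,179,.118))
s=load('top6'); h=cv2.cvtColor(s['color'],cv2.COLOR_RGB2HSV)
E
```

```text
hole sep 0.0943404930120152 [ 0.47634365 -0.45599151  0.008     ]
edge yaw 4.621683389851526
edge yaw 5.260191656732886
width 0.12542230729240686 0.12280304234170777
grip top [ 0.46675338 -0.32244374  0.09      ]
grip top [ 0.46786763 -0.35931819  0.09      ]
tips [ 0.43007745 -0.43623815  0.118     ] [ 0.52117441 -0.42619507  0.118     ]
```

Request:
arm_command --deltas '[[[33.7, -5.2, 15, 0, 60], [33.7, -5.2, 15, 0, 60], [33.7, -5.2, 15, 0, 60], [33.6, -5.1, 15, 0, 60], [0, 0, 30, 0, 60], [0, 0, 0, 0, 60], [0, 0, 0, 0, 60]]]'

```text
time: 22.0
eef_pos: [0.4677, -0.338, 0.2096]
orientation: [0.672, 0.741, -0.0, 0.0]
force: [0.6, 0.8, 1.0]
opening: 0.0565
gripper_force: 0.0
```

```bash
python3 - <<'E'
from h import *
print(tool()[0]['eef_pos'],tool()[0]['orientation'])
snap('wrist','w7');snap('top','top7');snap('side','side7')
cv2.imwrite('pics/w7c.png',np.hstack([cv2.imread('pics/w7.png')[:400,120:560], cv2.resize(cv2.imread('pics/side7.png')[140:260,200:365],(360,400),interpolation=2)]))
E
```

```text
[ 0.4676948  -0.33798896  0.20964751] [ 6.71661939e-01  7.40857759e-01 -1.07058027e-04  9.84799335e-05]
```

View pics/w7c.png

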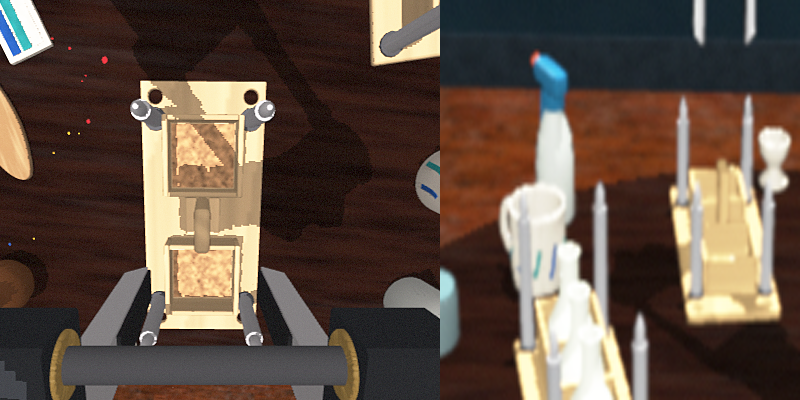

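```bash
python3 - <<'E'
from h import *
s=load('w7')
r=lambda u,v,z: ray(s,u+120,v,z)[:2]
H=[r(155,97,.008),r(251,97,.008)];F=[r(138,108,.118),r(268,107,.118)];N=[r(148,341,.118),r(256,340,.118)]
print(H,F,N); m=lambda a:(a[0]+a[1])/2
d=m(F)-m(N);print('tips center',(m(F)+m(N))/2,np.linalg.norm(d),'yaw',np.degrees(np.arctan2(d[1],d[0]))-90)
for a in(H,F,N): e=a[1]-a[0]; print(np.linalg.norm(e),np.degrees(np.arctan2(e[1],e[0])))
print('from holes',m(H)-.12*np.array([-.095,.9955]))
p=m(F)-.098*np.array([-.095,.9955]);print('from F',p,togo([.4665,-.3365,.051],5.3))
E
```

```text
[array([ 0.40776014, -0.22248678]), array([ 0.50305733, -0.21317622])] [array([ 0.41175368, -0.24451802]), array([ 0.50408383, -0.23481694])] [array([ 0.42998864, -0.42795592]), array([ 0.51980447, -0.41818926])]
tips center [ 0.46640766 -0.33137003] 0.18418924842247794 yaw 5.288794410917106
0.0957509367356964 5.580099676181745
0.09283839733549255 5.998031980530769
0.09034528854159116 6.206012216899162
from holes [ 0.46680873 -0.3372915 ]
from F [ 0.46722876 -0.33722648] [[3.4, -1.9, 159.6], ('spin', np.float64(0.23))]
```

Request:
arm_command --deltas '[[[1.2, -0.6, 35, 0, 60], [0, 0, 35, 0, 60], [0, 0, 35, 0, 60], [0, 0, 30, 0, 60], [0, 0, 20, 0, 60], [0, 0, 3, 0, 60], [0, 0, 0, 0, 0], [0, 0, 0, 0, 0]]]'

```text
time: 22.95
eef_pos: [0.4678, -0.3384, 0.0527]
orientation: [0.672, 0.74, -0.0, 0.002]
force: [0.5, -0.2, 0.9]
opening: 0.044
gripper_force: 0.0
```

Request:
arm_command --deltas '[[[0, 0, 0, 0, 0], [0, 0, 0, 0, 0], [0, 0, 0, 0, 0], [0, 0, 0, 0, 0], [0, 0, 0, 0, 0], [0, 0, 0, 0, 0], [0, 0, 0, 0, 0], [0, 0, 0, 0, 0]]]'

```text
time: 23.75
eef_pos: [0.4661, -0.3373, 0.0517]
orientation: [0.672, 0.74, -0.0, -0.0]
force: [-3.6, -0.9, 6.4]
opening: 0.0139
gripper_force: 30.0
```

```bash
python3 - <<'E'
from h import *
t=tool();print(t[0]['eef_pos'],t[0]['opening'],t[0]['gripper_force'],togo([.6478,-.0249,.26],13.7))
s=snap('wrist','w8')
E
```

```text
[ 0.46609129 -0.3373419   0.05170166] 0.013903362081562218 29.99233603477478 [[293.4, 210.8, -208.6], ('spin', np.float64(-8.18))]
```

Request:
arm_command --deltas '[[[0, 0, -10, 0, 0], [0, 0, -25, 0, 0], [0, 0, -40, 0, 0], [0, 0, -40, 0, 0], [0, 0, -40, 0, 0], [0, 0, -35, 0, 0], [0, 0, -10, 0, 0], [0, 0, 0, 0, 0]]]'

```text
time: 24.6
eef_pos: [0.4673, -0.3372, 0.2518]
orientation: [0.672, 0.74, 0.0, 0.001]
force: [-0.3, -0.4, -6.8]
opening: 0.0142
gripper_force: 30.0
```

Request:
arm_command --deltas '[[[24, 17, 0, 0, 0], [30, 22, 0, 0, 0], [30, 22, 0, 0, 0], [30, 22, 0, 0, 0], [30, 22, 0, 0, 0], [30, 22, 0, 0, 0], [30, 22, 0, 0, 0], [30, 22, 0, 0, 0]]]'

```text
time: 25.4
eef_pos: [0.6134, -0.0858, 0.2472]
orientation: [0.672, 0.74, -0.001, -0.003]
force: [-0.4, -0.3, -5.9]
opening: 0.0137
gripper_force: 30.0
```

Request:
arm_command --deltas '[[[30, 22, 0, 0, 0], [20, 14, 0, 0, 0], [9, 4, 0, -2, 0], [0, 0, 0, -3.2, 0], [0, 0, 0, -3, 0], [0, 0, 0, 0, 0], [0, 0, 0, 0, 0], [0, 0, 0, 0, 0]]]'

```text
time: 26.2
eef_pos: [0.6479, -0.0257, 0.2503]
orientation: [0.618, 0.786, -0.001, -0.001]
force: [-0.6, -1.1, -5.1]
opening: 0.0141
gripper_force: 30.0
```

```bash
python3 - <<'E'
from h import *
t=tool();print(t[0]['eef_pos'],t[0]['opening'],t[0]['force'],t[0]['torque'],togo([.6478,-.0249,.25],13.7))
snap('wrist','w9');snap('side','side9');snap('top','top9')
cv2.imwrite('pics/w9c.png',np.hstack([cv2.imread('pics/w9.png')[:400,120:560], cv2.resize(cv2.imread('pics/side9.png')[140:310,200:350],(360,400),interpolation=2)]))
E
```

```text
[ 0.64790632 -0.02566185  0.2503129 ] 0.014096103554848154 [-0.57185227 -1.11117582 -5.11155043] [ 0.01329855 -0.15666131  0.01192357] [[0.8, 0.1, 0.3], ('spin', np.float64(-0.03))]
```

View pics/w9c.png

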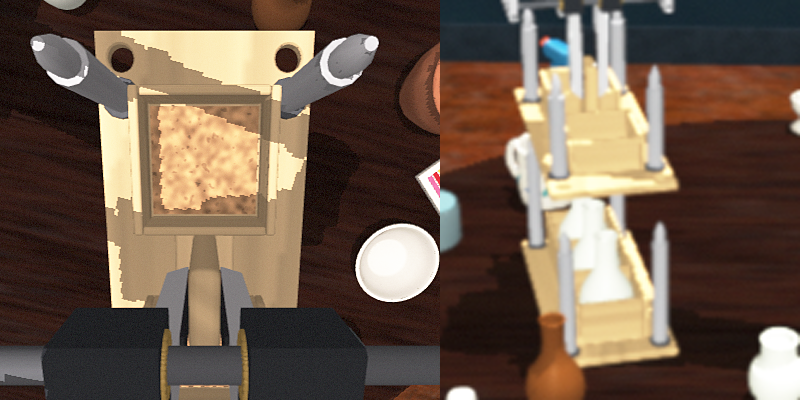

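Request:
arm_command --deltas '[[[0.8, 0, 10, 0, 0], [0, 0, 16, 0, 0], [0, 0, 7, 0, 0], [0, 0, 0, 0, 0], [0, 0, 0, 0, 0], [0, 0, 0, 0, 0]]]'

```text
time: 26.95
eef_pos: [0.6488, -0.0245, 0.2189]
orientation: [0.618, 0.787, 0.0, 0.001]
force: [0.5, -1.0, -6.0]
opening: 0.0136
gripper_force: 30.0
```

```bash
python3 - <<'E'
from h import *
s=load('w9');z=.2503-.0517+.008
a=ray(s,241,58,z);b=ray(s,407,58,z);print(np.linalg.norm(a-b),(a+b)/2-.12*np.array([-.237,.9715,0]),'vs TCP .6479 -.0257')
t=tool();print(t[0]['eef_pos'],t[0]['force'])
snap('wrist','w10');s=snap('side','side10');tt=snap('top','top10')
A=cv2.resize(cv2.imread('pics/side10.png')[190:310,220:320],(500,600),interpolation=2)
B=cv2.resize(cv2.imread('pics/w10.png')[0:130,200:450],(300,156),interpolation=2)
C=cv2.resize(cv2.imread('pics/top10.png')[140:240,260:380],(300,250),interpolation=2)
o=np.zeros((600,800,3),np.uint8);o[:,:500]=A;o[:156,500:]=B;o[160:410,500:]=C;cv2.imwrite('pics/w10c.png',o)
E
```

```text
0.09466669870495434 [ 0.64855482 -0.02532577  0.2066    ] vs TCP .6479 -.0257
[ 0.64882344 -0.02445083  0.2188718 ] [ 0.47149371 -0.95161417 -6.02450391]
```

View pics/w10c.png

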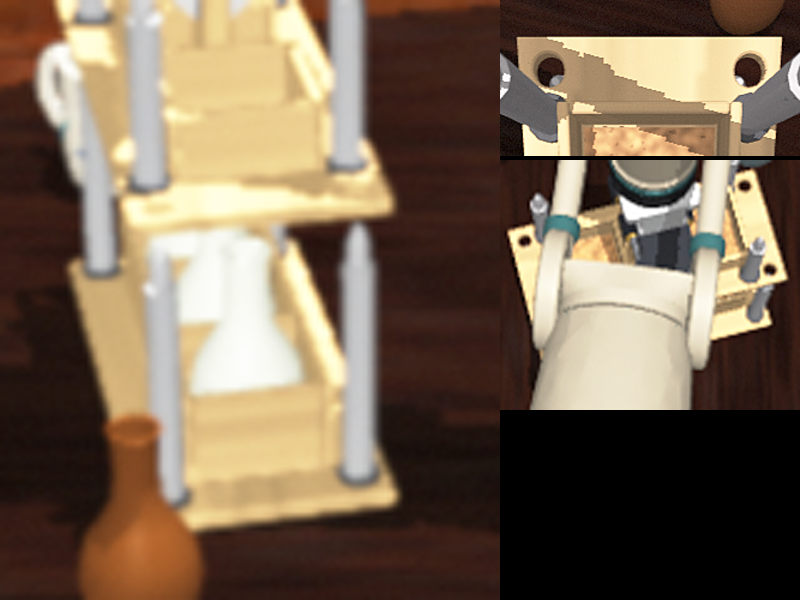

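```bash
python3 - <<'E'
import cv2,numpy as np
im=cv2.imread('pics/w10.png')
A=[cv2.resize(im[35:80,c-25:c+25],(400,360),interpolation=0) for c in(241,408)]
cv2.imwrite('pics/w10d.png',np.hstack(A))
E
```

```text
(no output)
```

View pics/w10d.png

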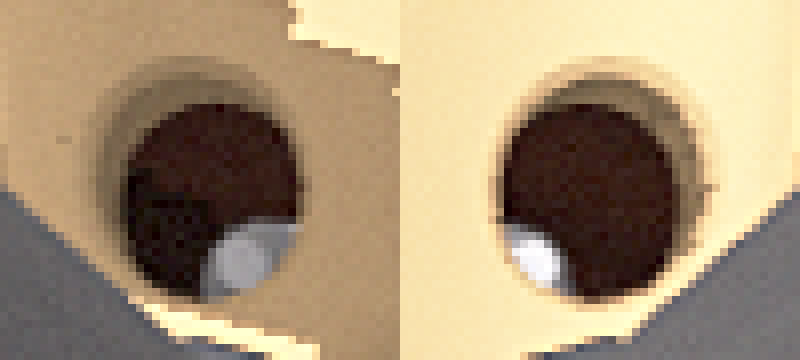

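```bash
python3 - <<'E'
from h import *
s=load('w10');M=tool()[1];z=.1752
for pin,hole in(((246,67.75),(241,57.3)),((400.25,67.25),(408,57.3))):
    a=ray(s,*pin,.154);b=ray(s,*hole,z);print(a,b,'move tool mm',(M.T@(a-b)*1000).round(1)[:2])
E
```

```text
[0.57369981 0.08004046 0.154     ] [0.57506405 0.08152453 0.1752    ] move tool mm [-1.1 -1.7]
[0.66770791 0.10327205 0.154     ] [0.66749792 0.10407537 0.1752    ] move tool mm [-0.8 -0. ]
```

Request:
arm_command --deltas '[[[-1, -0.8, 6, 0, 0], [0, 0, 6, 0, 0], [0, 0, 4, 0, 0], [0, 0, 2, 0, 0], [0, 0, 0, 0, 0], [0, 0, 0, 0, 0]]]'

```text
time: 27.7
eef_pos: [0.6478, -0.0256, 0.2002]
orientation: [0.618, 0.787, 0.0, 0.0]
force: [0.3, -0.4, -4.9]
opening: 0.0139
gripper_force: 30.0
```

Request:
arm_command --deltas '[[[0, 0, 2, 0, 0], [0, 0, 2, 0, 0], [0, 0, 2, 0, 0], [0, 0, 1, 0, 0], [0, 0, 0, 0, 0], [0, 0, 0, 0, 0]]]'

```text
time: 28.3
eef_pos: [0.6477, -0.0256, 0.1931]
orientation: [0.618, 0.787, -0.0, 0.0]
force: [-0.2, -0.1, -5.8]
opening: 0.0141
gripper_force: 30.0
```

Request:
arm_command --deltas '[[[0, 0, 2, 0, 0], [0, 0, 2, 0, 0], [0, 0, 2, 0, 0], [0, 0, 1, 0, 0], [0, 0, 1, 0, 0], [0, 0, 0.5, 0, 0], [0, 0, 0, 0, 0], [0, 0, 0, 0, 0]]]'

```text
time: 29.1
eef_pos: [0.6478, -0.0256, 0.1847]
orientation: [0.618, 0.787, -0.0, 0.0]
force: [0.4, -0.4, -5.9]
opening: 0.014
gripper_force: 30.0
```

Request:
arm_command --deltas '[[[0, 0, 0.5, 0, 0], [0, 0, 0.5, 0, 0], [0, 0, 0, 0, 0], [0, 0, 0, 0, 0]]]'

```text
time: 29.5
eef_pos: [0.6479, -0.0257, 0.1841]
orientation: [0.618, 0.787, 0.0, 0.0]
force: [0.9, -0.3, -3.3]
opening: 0.0141
gripper_force: 30.0
```

Request:
arm_command --deltas '[[[0, 0, 0.5, 0, 0], [0, 0, 0.5, 0, 0], [0, 0, 0, 0, 0], [0, 0, 0, 0, 30], [0, 0, 0, 0, 50], [0, 0, 0, 0, 50], [0, 0, 0, 0, 50], [0, 0, 0, 0, 50]]]'

```text
time: 30.3
eef_pos: [0.6478, -0.0255, 0.1826]
orientation: [0.618, 0.787, -0.0, 0.0]
force: [0.7, 0.0, -0.3]
opening: 0.0462
gripper_force: 0.0
```

Request:
arm_command --deltas '[[[0, 0, -10, 0, 50], [0, 0, -30, 0, 50], [0, 0, -40, 0, 50], [0, 0, -40, 0, 50], [0, 0, -20, 0, 50], [0, 0, 0, 0, 50], [0, 0, 0, 0, 50]]]'

```text
time: 31.0
eef_pos: [0.6476, -0.0255, 0.3225]
orientation: [0.618, 0.787, 0.0, 0.0]
force: [-0.6, 0.7, -0.3]
opening: 0.0467
gripper_force: 0.0
```

```bash
python3 - <<'E'
from h import *
s=snap('side','side11');snap('wrist','w11');M=tool()[1]
w=load('w11');print(tool()[0]['eef_pos'],M[:2,:2],togo([.453,.169,.30],None))
A=cv2.resize(cv2.imread('pics/side11.png')[160:330,220:360],(460,560),interpolation=2)
B=cv2.resize(cv2.imread('pics/w11.png')[:400,150:500],(340,389))
o=np.zeros((560,800,3),np.uint8);o[:,:460]=A;o[:389,460:]=B;cv2.imwrite('pics/w11c.png',o)
E
```

```text
[ 0.64689876 -0.02545781  0.32074703] [[-0.23725155  0.97144234]
 [ 0.97144754  0.23725415]] [[234.9, -142.2, 21.5]]
```

View pics/w11c.png

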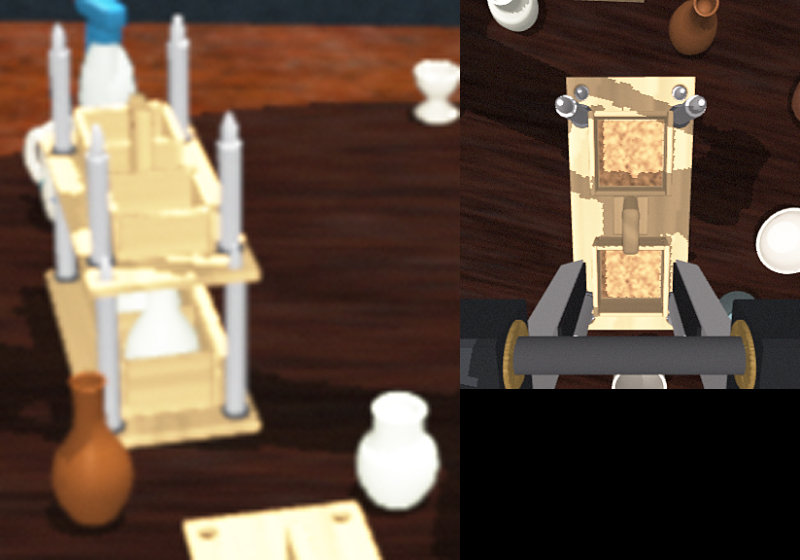

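Request:
arm_command --deltas '[[[33.4, -20.4, 0, 0, 80], [33.4, -20.4, 0, 0, 80], [33.4, -20.4, 0, 0, 80], [33.4, -20.4, 0, 0, 80], [33.4, -20.4, 0, 0, 80], [33.4, -20.4, 0, 0, 80], [33.4, -20.2, 0, 0, 80], [0, 0, 0, 0, 80]]]'

```text
time: 31.9
eef_pos: [0.4495, 0.1702, 0.3216]
orientation: [0.616, 0.788, -0.001, -0.002]
force: [0.4, -0.2, 0.6]
opening: 0.075
gripper_force: 0.0
```

Request:
arm_command --deltas '[[[0, 0, 30, 0, 80], [0, 0, 40, 0, 80], [0, 0, 40, 0, 80], [0, 0, 20, 0, 80], [0, 0, 0, 0, 80], [0, 0, 0, 0, 80]]]'

```text
time: 32.5
eef_pos: [0.4539, 0.1673, 0.1922]
orientation: [0.618, 0.786, -0.001, -0.0]
force: [-0.1, -0.1, 0.4]
opening: 0.0753
gripper_force: 0.0
```

```bash
python3 mouth.py w12 .05;python3 - <<'E'
from h import *
# mouth: brightest ring; check by belly via bbox at z .031
print(togo([.453,.169,.052],13.7))
E
```

```text
[121, 0, 56, 78, 380] [0.2789 0.2862 0.05  ]
[297, 190, 58, 60, 2723] [0.4544 0.175  0.05  ]
[0.45466255 0.16753518 0.19319256] 0.07503974071961902 [324.0738701  284.54398712]
[[1.9, -1.4, 141.2], ('spin', np.float64(0.0))]
```

```bash
python3 - <<'E'
from h import *
s=load('w12');M=tool()[1];T=tool()[0]['eef_pos']
for v,z,o in((190,.035,-.0285),(250,.072,.017),(250,.03,.029)):
    p=ray(s,326,v,z)+o*M[:,0];print(v,z,p,(M.T@(p-T)*1000).round(1))
m=((s['color'].min(2)>200)).astype(np.uint8)[180:255,290:360];ys,xs=np.nonzero(m);print(len(ys),ys.min()+180,ys.max()+180,xs.min()+290,xs.max()+290)
E
```

```text
190 0.035 [0.45504718 0.17219855 0.03500824] [  4.5   1.3 158.2]
250 0.072 [0.45554385 0.16986133 0.07199509] [  2.1   1.3 121.2]
250 0.03 [0.45562132 0.1701376  0.02999162] [  2.3   1.4 163.2]
90 209 248 307 344
```

Request:
arm_command --deltas '[[[3, 0.7, 35, 0, 80], [0, 0, 35, 0, 80], [0, 0, 35, 0, 80], [0, 0, 25, 0, 80], [0, 0, 11, 0, 80], [0, 0, 0, 0, 0], [0, 0, 0, 0, 0], [0, 0, 0, 0, 0]]]'

```text
time: 33.35
eef_pos: [0.4553, 0.1711, 0.0533]
orientation: [0.618, 0.787, 0.001, 0.001]
force: [0.5, 0.1, 0.1]
opening: 0.0548
gripper_force: 0.0
```

Request:
arm_command --deltas '[[[0, 0, 0, 0, 0], [0, 0, 0, 0, 0], [0, 0, 0, 0, 0], [0, 0, 0, 0, 0], [0, 0, 0, 0, 0]]]'

```text
time: 33.85
eef_pos: [0.4543, 0.171, 0.0523]
orientation: [0.618, 0.787, 0.001, 0.0]
force: [-0.2, -0.6, 7.1]
opening: 0.0335
gripper_force: 33.8
```

Request:
arm_command --deltas '[[[0, 0, -10, 0, 0], [0, 0, -30, 0, 0], [0, 0, -45, 0, 0], [0, 0, -45, 0, 0], [0, 0, -45, 0, 0], [0, 0, -45, 0, 0], [0, 0, -45, 0, 0], [0, 0, -10, 0, 0]]]'

```text
time: 34.65
eef_pos: [0.4555, 0.1713, 0.3321]
orientation: [0.617, 0.787, 0.004, 0.003]
force: [0.5, -0.1, -1.4]
opening: 0.0332
gripper_force: 33.5
```

```bash
python3 - <<'E'
from h import *
print(tool()[0]['opening'],tool()[0]['eef_pos'],togo([.6331,.0348,.31],13.7))
E
```

```text
0.03316854231485907 [0.45547317 0.17126707 0.3320731 ] [[-174.7, 139.9, 23.4], ('spin', np.float64(0.03))]
```

Request:
arm_command --deltas '[[[-29.1, 23.3, 0, 0, 0], [-29.1, 23.3, 0, 0, 0], [-29.1, 23.3, 0, 0, 0], [-29.1, 23.3, 0, 0, 0], [-29.1, 23.3, 0, 0, 0], [-29.1, 23.3, 0, 0, 0], [0, 0, 0, 0, 0], [0, 0, 0, 0, 0]]]'

```text
time: 35.45
eef_pos: [0.6304, 0.034, 0.3244]
orientation: [0.618, 0.786, -0.001, -0.002]
force: [-0.4, -0.6, -1.7]
opening: 0.0334
gripper_force: 33.5
```

Request:
arm_command --deltas '[[[0, 0, 25, 0, 0], [0, 0, 30, 0, 0], [0, 0, 15, 0, 0], [0, 0, 0, 0, 0], [0, 0, 0, 0, 0], [0, 0, 0, 0, 0]]]'

```text
time: 36.05
eef_pos: [0.6312, 0.0349, 0.2582]
orientation: [0.617, 0.787, 0.001, 0.001]
force: [-0.1, -0.8, -1.6]
opening: 0.0335
gripper_force: 33.5
```

```bash
python3 - <<'E'
from h import *
print(tool()[0]['opening'],tool()[0]['eef_pos'],togo([.6331,.0348,.195],13.7))
snap('wrist','w13')
E
```

```text
0.03349325986466737 [0.63116957 0.03487914 0.25824897] [[-0.5, 1.7, 63.3], ('spin', np.float64(0.06))]
```

Request:
arm_command --deltas '[[[-0.4, 1.5, 15, 0, 0], [0, 0, 16, 0, 0], [0, 0, 12, 0, 0], [0, 0, 10, 0, 0], [0, 0, 7, 0, 0], [0, 0, 2.5, 0, 0], [0, 0, 0.5, 0, 0], [0, 0, 0, 0, 0]]]'

```text
time: 36.9
eef_pos: [0.6328, 0.0343, 0.1941]
orientation: [0.618, 0.787, 0.0, 0.0]
force: [-0.1, -0.1, -0.6]
opening: 0.0337
gripper_force: 33.5
```

Request:
arm_command --deltas '[[[0, 0, 0.5, 0, 0], [0, 0, 0.5, 0, 0], [0, 0, 0.5, 0, 0], [0, 0, 0, 0, 0]]]'

```text
time: 37.3
eef_pos: [0.6326, 0.0343, 0.1923]
orientation: [0.618, 0.787, 0.0, 0.0]
force: [-0.4, -0.5, -1.5]
opening: 0.0334
gripper_force: 33.5
```

Request:
arm_command --deltas '[[[0, 0, 0.5, 0, 0], [0, 0, 0.5, 0, 0], [0, 0, 0, 0, 0]]]'

```text
time: 37.6
eef_pos: [0.6326, 0.0343, 0.1921]
orientation: [0.618, 0.787, 0.0, 0.0]
force: [-1.2, 0.4, 5.1]
opening: 0.0337
gripper_force: 33.8
```

Request:
arm_command --deltas '[[[0, 0, 0.3, 0, 0], [0, 0, 0, 0, 0]]]'

```text
time: 37.8
eef_pos: [0.6326, 0.0344, 0.192]
orientation: [0.618, 0.787, 0.0, 0.001]
force: [-1.5, -0.0, 6.9]
opening: 0.0335
gripper_force: 33.8
```

Request:
arm_command --deltas '[[[0, 0, 0, 0, 45], [0, 0, 0, 0, 60], [0, 0, 0, 0, 60], [0, 0, -10, 0, 60], [0, 0, -30, 0, 60], [0, 0, -40, 0, 60], [0, 0, -40, 0, 60], [0, 0, -20, 0, 60]]]'

```text
time: 38.6
eef_pos: [0.6337, 0.0343, 0.3356]
orientation: [0.618, 0.787, 0.002, 0.003]
force: [0.4, -0.4, 0.3]
opening: 0.0566
gripper_force: 0.0
```

Request:
arm_command --deltas '[[[34, -8.5, 0, 0, 60], [34, -8.5, 0, 0, 60], [34, -8.5, 0, 0, 60], [34, -8.5, 0, 0, 60], [34, -8.5, 20, 0, 60], [0, 0, 30, 0, 60], [0, 0, 0, 0, 60], [0, 0, 0, 0, 60]]]'

```text
time: 39.4
eef_pos: [0.5511, 0.1892, 0.2813]
orientation: [0.618, 0.787, -0.0, 0.0]
force: [0.4, -0.6, 1.2]
opening: 0.0561
gripper_force: 0.0
```

```bash
python3 - <<'E'
from h import *
print(tool()[0]['eef_pos'])
s=snap('wrist','w14');snap('side','side14');snap('top','top14')
h=cv2.cvtColor(s['color'],cv2.COLOR_RGB2HSV);m=cv2.inRange(h,(10,25,90),(32,190,255))
cs=cv2.findContours(m,cv2.RETR_EXTERNAL,cv2.CHAIN_APPROX_NONE)[0]
for c in cs:
    if cv2.contourArea(c)>1500:
        q=cv2.approxPolyDP(c,6,True)[:,0]; print(cv2.contourArea(c),q.tolist()); print([ray(s,*p,.008)[:2].round(4).tolist() for p in q])
for f in('top0','top14'):
    s=load(f);h=cv2.cvtColor(s['color'],cv2.COLOR_RGB2HSV);m=cv2.inRange(h,(12,25,120),(32,190,255))[190:290,130:260]
    ys,xs=np.nonzero(m);print(f,len(xs),xs.mean()+130,ys.mean()+190)
E
```

```text
[0.55105463 0.18924966 0.28131823]
6417.5 [[186, 437], [610, 438], [592, 421], [425, 429], [411, 385], [390, 385], [399, 403], [394, 429], [346, 430], [338, 411], [345, 385], [327, 385], [328, 425], [311, 429], [305, 385], [305, 429], [190, 429]]
[[0.4326, -0.1998], [1.0523, -0.0498], [1.0138, -0.0283], [0.7774, -0.1006], [0.7351, -0.0336], [0.7057, -0.0408], [0.7269, -0.0666], [0.7325, -0.1117], [0.6633, -0.1304], [0.6435, -0.1011], [0.6425, -0.0562], [0.6173, -0.0624], [0.635, -0.1283], [0.612, -0.1411], [0.5864, -0.0699], [0.6033, -0.1433], [0.4363, -0.1842]]
4932.5 [[309, 277], [305, 345], [316, 345], [316, 331], [326, 335], [323, 345], [393, 345], [377, 277]]
[[0.5546, 0.0921], [0.572, -0.0074], [0.587, -0.0037], [0.582, 0.0172], [0.5969, 0.0146], [0.5965, -0.0014], [0.6918, 0.0219], [0.6427, 0.1136]]
20018.5 [[273, 0], [273, 189], [372, 193], [384, 0], [291, 0], [288, 10]]
[[0.4411, 0.4014], [0.484, 0.1953], [0.6063, 0.22], [0.5616, 0.4307], [0.4606, 0.4062], [0.4595, 0.3956]]
6603.5 [[52, 5], [36, 31], [50, 75], [88, 93], [115, 87], [128, 65], [117, 25], [82, 1]]
[[0.2012, 0.3379], [0.1851, 0.3069], [0.2034, 0.2636], [0.2483, 0.2543], [0.2787, 0.2685], [0.2909, 0.296], [0.2742, 0.3349], [0.2336, 0.3499]]
top0 3428 200.61406067677945 240.05046674445742
top14 5815 207.253826311264 249.7494411006019
```

Request:
arm_command --deltas '[[[32.8, 0.6, 0, 0, 60], [32.8, 0.6, 0, 0, 60], [32.8, 0.6, 0, 0, 60], [32.8, 0.6, 20, 0, 60], [0, 0, 40, 1.9, 60], [0, 0, 30, 0, 60], [0, 0, 0, 0, 60], [0, 0, 0, 0, 60]]]'

```text
time: 40.35
eef_pos: [0.5231, 0.3173, 0.192]
orientation: [0.631, 0.776, 0.001, 0.0]
force: [-0.2, 0.8, -0.7]
opening: 0.0564
gripper_force: 0.0
```

```bash
python3 - <<'E'
from h import *
print(tool()[0]['eef_pos'])
s=snap('wrist','w15');M=tool()[1];T=tool()[0]['eef_pos']
h=cv2.cvtColor(s['color'],cv2.COLOR_RGB2HSV);m=cv2.inRange(h,(10,25,90),(32,190,255))
cs=cv2.findContours(m,cv2.RETR_EXTERNAL,cv2.CHAIN_APPROX_NONE)[0]
for c in cs:
    if cv2.contourArea(c)>1500:
        q=cv2.approxPolyDP(c,5,True)[:,0]; print(cv2.contourArea(c),q.tolist()); print([(M.T@(ray(s,*p,.008)-T)*1000)[:2].round(1).tolist() for p in q])
g=(h[:,:,2]<70).astype(np.uint8)
n,l,st,ce=cv2.connectedComponentsWithStats(g)
for i in range(1,n):
    if 60<st[i,4]<600 and ce[i][1]<300: print('hole?',st[i].tolist(),ce[i].round(1),(M.T@(ray(s,*ce[i],.008)-T)*1000)[:2].round(1))
cv2.imwrite('pics/w15c.png',cv2.imread('pics/w15.png')[:,120:560])
E
```

```text
[0.52314279 0.31731229 0.19196519]
7401.5 [[186, 437], [610, 438], [593, 421], [470, 421], [468, 429], [419, 429], [416, 403], [312, 406], [310, 429], [190, 429]]
[[-266.9, -167.1], [-268.7, 344.8], [-244.5, 320.0], [-244.4, 173.4], [-255.7, 172.0], [-255.7, 113.3], [-219.5, 107.5], [-223.5, -14.8], [-255.6, -17.4], [-255.5, -161.3]]
7593.0 [[3, 136], [0, 206], [47, 227], [86, 211], [95, 180], [79, 148], [48, 132]]
[[82.5, -313.4], [13.8, -331.1], [-8.1, -287.2], [8.6, -244.2], [40.0, -230.2], [71.2, -241.2], [86.3, -268.9]]
25697.5 [[257, 105], [264, 267], [271, 271], [266, 320], [379, 320], [387, 105]]
[[111.0, -64.6], [-51.6, -64.4], [-56.1, -57.1], [-113.1, -64.7], [-113.2, 60.2], [110.9, 59.7]]
hole? [266, 114, 14, 15, 153] [272.8 120.7] [ 96.7 -50. ]
hole? [365, 114, 13, 14, 154] [371.1 120.5] [96.8 44.9]
```

Request:
arm_command --deltas '[[[-1.2, -2.4, 40, 0, 60], [0, 0, 40, 0, 60], [0, 0, 40, 0, 60], [0, 0, 30, 0, 60], [0, 0, 16, 0, 60], [0, 0, 5, 0, 60], [0, 0, 0, 0, 0], [0, 0, 0, 0, 0]]]'

```text
time: 41.2
eef_pos: [0.5219, 0.3164, 0.0219]
orientation: [0.631, 0.776, 0.002, 0.001]
force: [0.3, -0.5, -0.5]
opening: 0.0437
gripper_force: 0.0
```

Request:
arm_command --deltas '[[[0, 0, 0, 0, 0], [0, 0, 0, 0, 0], [0, 0, 0, 0, 0], [0, 0, 0, 0, 0], [0, 0, 0, 0, 0], [0, 0, 0, 0, 0], [0, 0, 0, 0, 0]]]'

```text
time: 41.9
eef_pos: [0.5207, 0.316, 0.0204]
orientation: [0.63, 0.776, 0.001, 0.0]
force: [1.4, 0.6, 4.3]
opening: 0.0137
gripper_force: 30.0
```

Request:
arm_command --deltas '[[[0, 0, -10, 0, 0], [0, 0, -35, 0, 0], [0, 0, -45, 0, 0], [0, 0, -45, 0, 0], [0, 0, -45, 0, 0], [0, 0, -45, 0, 0], [0, 0, -45, 0, 0], [0, 0, -20, 0, 0]]]'

```text
time: 42.7
eef_pos: [0.5202, 0.3161, 0.3143]
orientation: [0.63, 0.776, 0.002, 0.001]
force: [0.3, 0.4, -2.2]
opening: 0.0135
gripper_force: 30.0
```

```bash
python3 - <<'E'
from h import *
t=tool()[0];print(t['opening'],t['eef_pos'],t['force'],togo([.6478,-.0254,.31],13.7))
E
```

```text
0.013534444213636735 [0.52024895 0.31607088 0.31431804] [ 0.2851349   0.40465506 -2.23249232] [[-360.4, 54.8, 4.1], ('spin', np.float64(-1.87))]
```

Request:
arm_command --deltas '[[[-30, 4.5, 0, 0, 0], [-40, 6, 0, 0, 0], [-40, 6, 0, 0, 0], [-40, 6, 0, 0, 0], [-40, 6, 0, 0, 0], [-40, 6, 0, 0, 0], [-40, 6, 0, 0, 0], [-40, 6, 0, 0, 0]]]'

```text
time: 43.5
eef_pos: [0.6282, 0.0205, 0.309]
orientation: [0.63, 0.776, -0.001, -0.001]
force: [0.7, 0.4, -1.6]
opening: 0.0138
gripper_force: 30.0
```

Request:
arm_command --deltas '[[[-30, 5, 0, 0, 0], [-20, 3.5, 0, 0, 0], [0, 0, 0, -1.9, 0], [0, 0, 0, 0, 0], [0, 0, 0, 0, 0], [0, 0, 0, 0, 0]]]'

```text
time: 44.1
eef_pos: [0.6472, -0.0244, 0.3099]
orientation: [0.617, 0.787, -0.0, -0.0]
force: [0.4, -0.2, -2.2]
opening: 0.0144
gripper_force: 30.0
```

```bash
python3 - <<'E'
from h import *
t=tool()[0];print(t['opening'],t['eef_pos'],togo([.6478,-.0254,.285],13.7))
E
```

```text
0.01438184426876858 [ 0.64717931 -0.02439125  0.30987581] [[-1.1, 0.4, 24.9], ('spin', np.float64(0.07))]
```

Request:
arm_command --deltas '[[[-0.9, 0, 10, 0, 0], [0, 0, 10, 0, 0], [0, 0, 4, 0, 0], [0, 0, 0, 0, 0], [0, 0, 0, 0, 0], [0, 0, 0, 0, 0], [0, 0, 0, 0, 0]]]'

```text
time: 44.8
eef_pos: [0.648, -0.0263, 0.2863]
orientation: [0.618, 0.787, 0.0, 0.0]
force: [-0.7, -0.1, -1.7]
opening: 0.0138
gripper_force: 30.0
```

```bash
python3 - <<'E'
from h import *
t=tool()[0];T=t['eef_pos'];M=tool()[1];print(T,t['force'])
s=snap('wrist','w16');z=T[2]-.0205+.008
im=cv2.imread('pics/w16.png')
A=[]
for sx in(-.048,.048):
    p=T+M[:,0]*.098+M[:,1]*sx;p[2]=z;u,v=proj(s,p);print('pred hole',u,v)
    u0,v0=int(u)-25,int(v)-22;print('crop origin',u0,v0);A.append(cv2.resize(im[v0:v0+45,u0:u0+50],(400,360),interpolation=0))
cv2.imwrite('pics/w16d.png',np.hstack(A))
E
```

```text
[ 0.64802435 -0.02627093  0.28626309] [-0.73177329 -0.12192568 -1.6923487 ]
pred hole 226.57941932591368 90.6460129976716
crop origin 201 68
pred hole 418.46897591321766 90.5673004806242
crop origin 393 68
```

View pics/w16d.png

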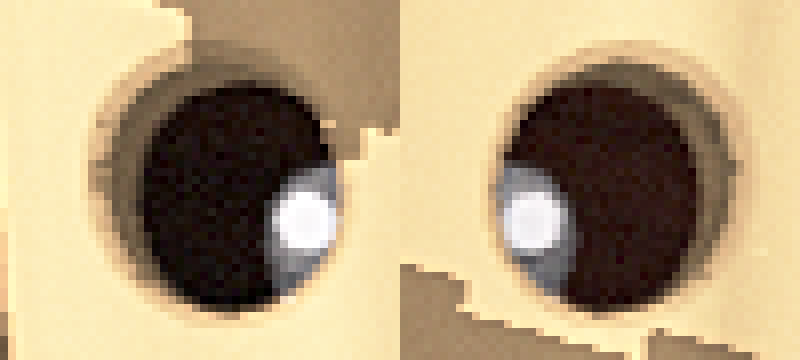

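```bash
python3 - <<'E'
from h import *
s=load('w16');T,M=tool()[0]['eef_pos'],tool()[1];z=T[2]-.0125
for pin,hole in(((239.1,95.5),(227.9,90.75)),((409.6,95.5),(420.1,90.75))):
    for zp in(.25,.248): print('move tool mm',(M.T@(ray(s,*pin,zp)-ray(s,*hole,z))*1000).round(1)[:2])
E
```

```text
move tool mm [1.1 0.2]
move tool mm [ 1.4 -0.3]
move tool mm [1.1 0.2]
move tool mm [1.4 0.6]
```

Request:
arm_command --deltas '[[[1.1, 0.2, 5, 0, 0], [0, 0, 6, 0, 0], [0, 0, 5, 0, 0], [0, 0, 4, 0, 0], [0, 0, 2, 0, 0], [0, 0, 0, 0, 0], [0, 0, 0, 0, 0]]]'

```text
time: 45.55
eef_pos: [0.6478, -0.0251, 0.2639]
orientation: [0.618, 0.787, 0.0, 0.0]
force: [0.3, -0.0, -1.5]
opening: 0.0137
gripper_force: 30.0
```

Request:
arm_command --deltas '[[[0, 0, 2, 0, 0], [0, 0, 2, 0, 0], [0, 0, 2, 0, 0], [0, 0, 2, 0, 0], [0, 0, 0, 0, 0], [0, 0, 0, 0, 0]]]'

```text
time: 46.15
eef_pos: [0.6477, -0.0251, 0.2558]
orientation: [0.618, 0.787, -0.0, -0.0]
force: [0.2, -0.7, -1.5]
opening: 0.0139
gripper_force: 30.0
```

Request:
arm_command --deltas '[[[0, 0, 2, 0, 0], [0, 0, 2, 0, 0], [0, 0, 2, 0, 0], [0, 0, 0.5, 0, 0], [0, 0, 0.5, 0, 0], [0, 0, 0, 0, 0], [0, 0, 0, 0, 0]]]'

```text
time: 46.85
eef_pos: [0.6478, -0.0251, 0.2489]
orientation: [0.618, 0.787, -0.0, 0.0]
force: [-0.4, -0.2, -1.9]
opening: 0.014
gripper_force: 30.0
```

Request:
arm_command --deltas '[[[0, 0, 0.5, 0, 0], [0, 0, 0.5, 0, 0], [0, 0, 0, 0, 0], [0, 0, 0, 0, 0]]]'

```text
time: 47.25
eef_pos: [0.6478, -0.0251, 0.2482]
orientation: [0.618, 0.787, 0.0, 0.0]
force: [-0.4, 0.4, -0.1]
opening: 0.0134
gripper_force: 30.0
```

Seating contact at the expected height; release and retreat.

Request:
arm_command --deltas '[[[0, 0, 0.5, 0, 0], [0, 0, 0, 0, 0], [0, 0, 0, 0, 30], [0, 0, 0, 0, 50], [0, 0, 0, 0, 50], [0, 0, 0, 0, 50], [0, 0, 0, 0, 50]]]'

```text
time: 47.95
eef_pos: [0.6477, -0.0251, 0.2472]
orientation: [0.618, 0.787, -0.0, -0.0]
force: [0.3, -1.0, 0.0]
opening: 0.0465
gripper_force: 0.0
```

Request:
arm_command --deltas '[[[0, 0, -10, 0, 50], [0, 0, -30, 0, 50], [0, 0, -40, 0, 50], [0, 0, -40, 0, 50], [0, -40, 0, 0, 50], [0, -40, 0, 0, 50], [0, -40, 0, 0, 50], [0, -40, 0, 0, 50]]]'

```text
time: 48.75
eef_pos: [0.4909, -0.0633, 0.3682]
orientation: [0.617, 0.787, 0.0, 0.001]
force: [0.1, 0.4, 1.1]
opening: 0.0471
gripper_force: 0.0
```

Request:
arm_command --deltas '[[[-40, -30, 0, 0, 50], [-40, -30, 0, 0, 50], [-40, -30, 0, 0, 50], [-40, 0, 0, 0, 50], [0, 0, 0, 0, 50], [0, 0, 0, 0, 50]]]'

```text
time: 49.35
eef_pos: [0.4427, -0.2403, 0.3676]
orientation: [0.618, 0.786, 0.0, -0.0]
force: [-0.2, -0.4, -0.4]
opening: 0.0467
gripper_force: 0.0
```

```bash
python3 - <<'E'
from h import *
print(tool()[0]['eef_pos']);s=snap('side','side17');t=snap('top','top17')
c=np.array([.6478,-.0251]);th=np.radians(13.7);R=np.array([[np.cos(th),-np.sin(th)],[np.sin(th),np.cos(th)]])
A=cv2.resize(cv2.imread('pics/side17.png')[110:310,215:365],(420,560),interpolation=2)
B=cv2.resize(cv2.imread('pics/top17.png')[120:260,240:400],(380,332),interpolation=2)
for im,(u0,v0),k,q in((A,(215,110),2.8,s),(B,(240,120),2.375,t)):
    for x in(-62,62):
        for y in(-112,112):
            u=proj(q,[*(c+R@np.array([x,y])/1000),.236]);p=((u-[u0,v0])*k).astype(int);cv2.circle(im,tuple(p.tolist()),2,(0,0,255),-1)
o=np.zeros((560,800,3),np.uint8);o[:,:420]=A;o[:332,420:]=B;cv2.imwrite('pics/w17c.png',o)
E
```

```text
[ 0.44271223 -0.240303    0.36761153]
```

View pics/w17c.png

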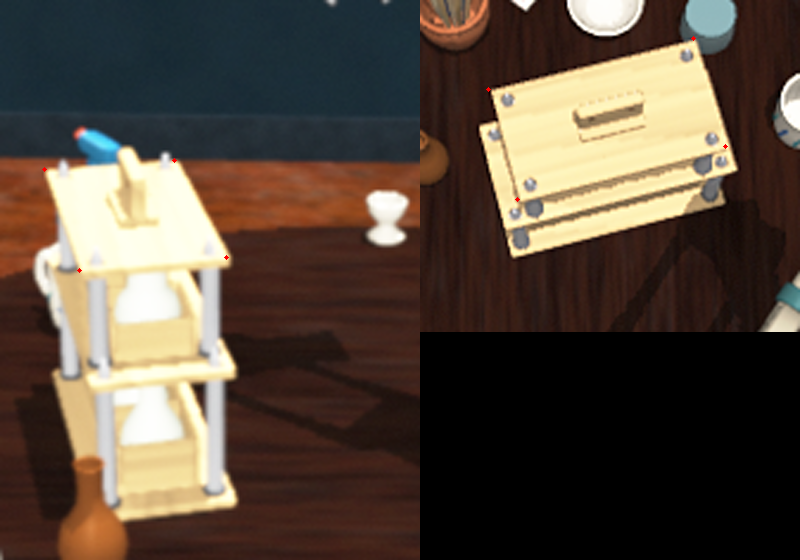

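The picture shows the top board level, with pins through all four holes, the tray seated below it and the vases upright. Handing in.

```bash
python3 -c "
from rig import bot
print(bot.hand_in())"
```

```text
the job is handed in; nothing more can be done
None
```

The job is handed in: the three tall vases stand in the base, the tray is seated over them, the one short vase on the table stands in the tray, and the top board is fully down. I saw no second short vase, and the hand-in returned no verdict.

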